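Pack the carver's sharpening kit, set the keeper bar and snap the case shut

TASK

Pack the sharpening kit away: put every piece of it that lies on the bench into the nest of its own shape in the open case, right way up and fully down. Then swing the keeper bar over the pieces until it clicks home, and only then press the lid shut until its catch snaps. Leave the other things on the bench where they are.

Things in the scene. Friction and masses are not known exactly. Their poses are not given: they have to be found in the camera images.
- case: Teal case, fixed to the bench: 176 mm (its x) by 300 mm (its y), rim 66 mm high, walls 5 mm. Origin: centre of its underside; x points to the lid hinge (away from the robot), z up. Inside, a light-grey tray (top 31 mm above the bench) has six black-floored nests 9 mm deep, 2 mm wider all round than their pieces, 22 mm or more of flat tray on both y sides of each; seated pieces stand 17 mm proud
- stone: Bench stone: rectangular slab 110 x 36 x 26 mm, top half red-brown, bottom half dark grey, about 240 g. Origin: centre of its underside; long axis is its x. May be absent (None). Either end may go first
- slip: Slip stone: off-white, 110 x 28 x 26 mm with fully rounded ends (stadium shape), about 170 g. Origin: centre of its underside; long axis is its x. May be absent. Either end may go first
- guide: Honing guide: aluminium, T-shaped in plan, 26 mm tall, about 130 g, brass roller in the stem. Origin: underside, in the stem. Stem from x = -22 to 14 mm, 22 mm wide (y); cross-bar of the T from x = 14 to 36 mm, 46 mm wide. Can be gripped across the stem at the origin. Fits its nest one way only: its x along the case's x (cross-bar towards the lid hinge). May be absent
- puck: Round stone: disc 46 mm across, 26 mm tall, grey-green top half, dark lower half, about 100 g. Origin: centre of its underside. May be absent
- block: Setting block: square brass block 46 x 46 x 26 mm with a thin dark cross on top, about 300 g. Origin: centre of its underside; x, y along its sides. May be absent. Any side may face forward
- compound: Bar of honing compound: dark-green rectangular bar 58 x 24 x 26 mm, about 70 g. Origin: centre of its underside; long axis is its x. May be absent. Either end may go first
- nest_stone (a point): Floor centre of the 114 x 40 mm rectangular nest (long side along the case's x), where the origin of the bench stone belongs; axes as the case's. The nest is the leftmost (+y) one
- nest_slip (a point): Floor centre of the round-ended nest 114 x 32 mm (long side along the case's x), where the origin of the slip stone belongs; axes as the case's. Second from the left
- nest_puck (a point): Floor centre of the eight-sided nest 50 mm across, where the origin of the round stone belongs. Third column, farther from the robot
- nest_compound (a point): Floor centre of the 62 x 28 mm rectangular nest (long side along the case's x), where the origin of the green bar belongs. Third column, nearer the robot
- nest_guide (a point): Point on the floor of the T-shaped nest where the origin of the honing guide belongs, guide's x along the case's x. Rightmost column (-y), farther from the robot
- nest_block (a point): Floor centre of the 50 mm square nest, where the origin of the brass block belongs, sides along the case's. Rightmost column (-y), nearer the robot
- keeper (a joint): Keeper bar on two arms. Its hinge axis lies along the case's y, 53 mm above the bench, 75 mm from the case centre on the robot's side. Rad: 0 = shut, level across all nests (2 mm above seated pieces); grows as it swings up (pi/2 upright) and towards the robot; stop at 2.15. Stays where left. At 0.15 its right-end lug meets a spring clip; 5 to 8 N down on the bar clicks it home (0 to 0.01)
- keeper_bar (a point): Middle of the upper (outer) face of the keeper bar, 75 mm from its hinge axis. The steel bar with a red pad is 28 mm wide (61 to 89 mm from the axis), 272 mm long (along the case's y) and 6 mm thick, its mid-plane through the axis. The point's x points away from the hinge, its z out of the upper face
- lid (a joint): Clear lid, teal frame: 184 mm from hinge to front, 300 mm long, 6 mm thick. Its hinge axis lies along the case's y, 66 mm above the bench, 88 mm from the case centre on the far side, level with the lid's underside. Rad: 0 = shut, grows as it opens, pi/2 upright, stop 1.80. Stays where left. At 0.06 its lug meets the spring catch in mid-front; about 9 N down at the front snaps it home (0 to 0.01)
- lid_front (a point): Middle of the lid's upper (outer) face at the orange mark, 176 mm from the hinge axis and 8 mm from the front edge. The point's z points out of the upper face
- rosette: Bystander: small carved pine rosette, disc 52 mm across, 14 mm tall. Origin: centre of underside. Leave alone
- gouge: Bystander: carving gouge with beech handle, 255 mm long, 26 mm high, beyond the case. Leave alone
- chisel: Bystander: chisel with amber handle, 255 mm long, 26 mm high, beyond the case. Leave alone
- mallet: Bystander: beech mallet, head 68 mm across and 95 mm long, beyond the case on the left. Leave alone
- tape: Bystander: roll of tape, 96 mm across, 24 mm tall. Leave alone
- pencil: Bystander: red carpenter's pencil, 135 mm long. Leave alone

How it is judged:
By the outcome, as a careful person would: the job done as asked, in the order asked, and still so for the second after the job is handed in, with the robot touching nothing.
Of stone, slip, guide, puck, block, compound only 4 to 6 are there at a start; the rules pass over those that are not, and their reading is None.
At some moment in a run one of stone, slip, guide, puck, block, compound may be knocked a few centimetres aside while the robot is not near it.
Once in a run the grip may slacken for a moment while it holds something.
It also fails if it takes over 208 s, if anything falls off the work surface, if the arm or the gripper's body presses on something with over 40 N, if the wrist force passes 120 N, or if a joint passes its speed limit or range.

ROBOT

A 6-joint arm with a two-finger parallel gripper is mounted at the origin on the work surface. World frame = base frame: x ahead of the robot, y to its left, z up, the work surface at z = 0. Lengths are in m, angles in rad, forces in N, time in s.
With the tool pointing down it reaches from about 0.375 to 0.9 m from the base axis. Payload 3.1 kg.
Tool frame: the origin (TCP) lies between the finger pads; the fingertips stand 19 mm ahead of it and the grasp point (between the pads) is the TCP; z points along the fingers, y is the line along which they close (so a half turn about z gives the same grasp; the last joint's range is limited). The gripper opens to 87 mm and grips with 3 to 60 N. Pads are 19 mm wide; open, the fingers measure 117 mm over their backs; the gripper's body (75 mm by 190 mm) begins 51 mm behind the grasp point.
Start: joints at [1.157, 0.527, 1.433, -0, 1.181, -0.178], TCP at [0.145, 0.608, 0.242] pointing down, gripper open.
Joint ranges: [-3.08, 3.08], [-0.75, 2.2], [0.22, 2.44], [-1.43, 4.57], [0, 2.65], [-2.85, 2.85]. Speed limits (rad/s): [2.79, 2.79, 3.14, 3.14, 3.14, 3.14].

INTERFACE

Orientations are given as a unit quaternion [x, y, z, w].
In Python, from rig import telemetry, viewer, hand_in gives the robot as it stands. The module is installed in compiled form; this text tells all that it offers.
- The arm moves only by the shell command python3 -m creep 'ROWS' [FORCE]. ROWS is JSON, a list of rows, each an object with "translation": the shift along the tool's x, y, z in mm, a list of three; "roll": the turn about the tool's z in degrees; "gripper": the finger opening in mm, from 0 to 87. In form: [{"translation": [tx, ty, tz], "roll": roll, "gripper": gripper}, ...]. A call has 1 to 5 rows; each row is the pose to reach, as a shift and turn from the pose commanded when the call began, along the tool's axes at that moment; what a row does not reach only later rows make up. A row lasts 1/12 s, in which the tool goes at most 41.7 mm and 7.16 degrees, less where a joint would pass 70% of its speed; a pose out of reach is approached as far as the arm can. A call with a gripper value outside its range is refused whole. The fingers move at their own pace and stop on an object; FORCE is the grip in N (left out, the last holds). Time passes only in rows, so rows that repeat a pose let the fingers close. It gives the time, the measured TCP pose, the force, the opening and the grip force at its end, in the units of the state.
- telemetry.get_obs(): the state, without advancing time (a new reading comes with each control period).
- viewer.camera(name): name is "side" or "top" or "wrist"; returns the picture (384x512x3 uint8, blue, green, red); there is no depth.
- viewer.camera_info(name): a dict with "intrinsics" (3x3 intrinsics, pixels), "rvec" (rotation vector, rad) and "tvec" (3), from world to camera coordinates, as OpenCV has them; the wrist camera has in their place "hand_eye" (4x4, takes a point from camera to tool coordinates, whose origin is the TCP and whose axes are the flange's). Camera axes: x right, y down, z forward; pixel columns grow to the right and rows downward; lengths in m; the calibration is good to about 2 mm. The wrist camera is an equidistant fisheye: a pixel r from the principal point sees the ray r / f radians off the axis. A picture is of the moment at which its call begins: read the wrist's pose just before it. camera_info takes no time and is no camera call.
- hand_in(): hands the job in; it is judged then, once.
Trained networks look in the newest picture that a camera, given by its name, has taken for a name from the list of things; names that differ only in an ending like _2 or _b are one class to them, and where a whole thing is asked for, a point or a joint stands for the part that bears it (a point fixed in the world has none). Each returns a list of dicts, best first, with "p" (0 to 1); they miss things now and then, are a little off and sometimes report something else, mostly with a low value. They report only what shows in the picture. A call takes as long as a camera call.
- viewer.recognise(camera, thing): "bbox" ([left, top, width, height] in pixels, round what is visible of it).
The state is a dict: "time": time; "q": joint angles; "joint_velocities": joint speeds; "joint_torque": joint torques, N m; "position": TCP position; "tool_rot": TCP orientation; "ft_force": force on the tool from outside, world axes, zero at the start; "moment": the same for the moment, N m; "grip_width": finger opening in m; "grip_force": force on a finger pad.
Only numpy, scipy, OpenCV 4.12 (cv2) and the standard library are available. Lean on these libraries where they do the work, as an engineer would, in place of code of your own. Each camera call takes 0.05 s, during which the arm holds its last target. There are 200 camera calls.

## Working session

There is one attempt and no reset: what is moved stays moved. The work goes in short steps, Python scripts to look and compute and a shell command to move; the robot and the scene stay as the last step left them, time stands still between calls to the robot, and variables do not carry over. Pictures are saved under pics/ and viewed, at most 14 in all, crops included, and the job is handed in when it is done.

```bash
mkdir -p pics; ls; python3 - <<'E'
from rig import telemetry, viewer
import cv2, numpy as np
np.set_printoptions(precision=4,suppress=True)
o=telemetry.get_obs(); print(o)
for n in ("top","side","wrist"):
    im=viewer.camera(n); cv2.imwrite(f"pics/{n}0.png",im); print(n,viewer.camera_info(n))
    for t in ("stone","slip","guide","puck","block","compound","case","keeper","lid","rosette","tape","pencil") if n=="top" else ():
        print(t,[(r["bbox"],round(r["p"],2)) for r in viewer.recognise(n,t)[:2]])
a=cv2.imread("pics/top0.png");b=cv2.imread("pics/side0.png")
cv2.imwrite("pics/top0b.png",cv2.resize(a,(800,600),interpolation=cv2.INTER_CUBIC))
E
```

```text
pics
{'time': 0.0, 'q': array([ 1.1575,  0.5285,  1.4339, -0.    ,  1.1814, -0.1785]), 'joint_velocities': array([-0.0002, -0.0014,  0.0004,  0.0002, -0.0002,  0.0003]), 'joint_torque': array([ -0.0024, -44.0032, -17.6592,   0.0633,   0.0581,  -0.0002]), 'position': array([0.1451, 0.6072, 0.2406]), 'tool_rot': array([ 0.1171,  0.9931, -0.001 , -0.0003]), 'ft_force': array([-0.4153,  0.0199,  0.1577]), 'moment': array([ 0.0114, -0.0425,  0.0111]), 'grip_force': 0.0, 'grip_width': 0.08695878770390823}
top {'intrinsics': array([[395.7331,   0.    , 258.564 ],
       [  0.    , 395.7331, 187.1724],
       [  0.    ,   0.    ,   1.    ]]), 'rvec': array([ 2.1944, -2.2374,  0.0454]), 'tvec': array([0.0246, 0.557 , 1.0474])}
stone [([308.8, 203.3, 28.6, 38.2], 0.8), ([236.0, 104.2, 93.1, 10.6], 0.29)]
slip []
guide [([390.5, 206.8, 24.3, 24.7], 0.56)]
puck [([309.6, 176.0, 15.4, 12.6], 0.5)]
block [([396.7, 166.6, 25.0, 22.0], 0.69), ([126.9, 146.2, 141.3, 23.1], 0.36)]
compound []
case [([123.3, 149.0, 147.0, 98.0], 0.9), ([343.2, 111.1, 96.4, 12.7], 0.72)]
keeper [([149.2, 228.9, 115.8, 23.9], 0.67), ([238.0, 104.3, 91.7, 12.0], 0.29)]
lid [([125.2, 145.3, 140.9, 23.9], 0.77)]
rosette [([356.5, 165.9, 17.1, 20.3], 0.82)]
tape [([84.2, 133.2, 40.5, 35.5], 0.66)]
pencil [([109.2, 240.4, 46.2, 22.6], 0.61)]
side {'intrinsics': array([[347.2594,   0.    , 258.8541],
       [  0.    , 347.2594, 194.9109],
       [  0.    ,   0.    ,   1.    ]]), 'rvec': array([ 0.13  , -2.8021,  1.3709]), 'tvec': array([0.5552, 0.0711, 0.9581])}
wrist {'intrinsics': array([[297.3186,   0.    , 258.0949],
       [  0.    , 297.3186, 189.624 ],
       [  0.    ,   0.    ,   1.    ]]), 'hand_eye': array([[ 0.0001, -0.9637, -0.267 ,  0.0735],
       [ 1.    , -0.0001,  0.0006,  0.0011],
       [-0.0006, -0.267 ,  0.9637, -0.1438],
       [ 0.    ,  0.    ,  0.    ,  1.    ]])}
```

View pics/top0b.png

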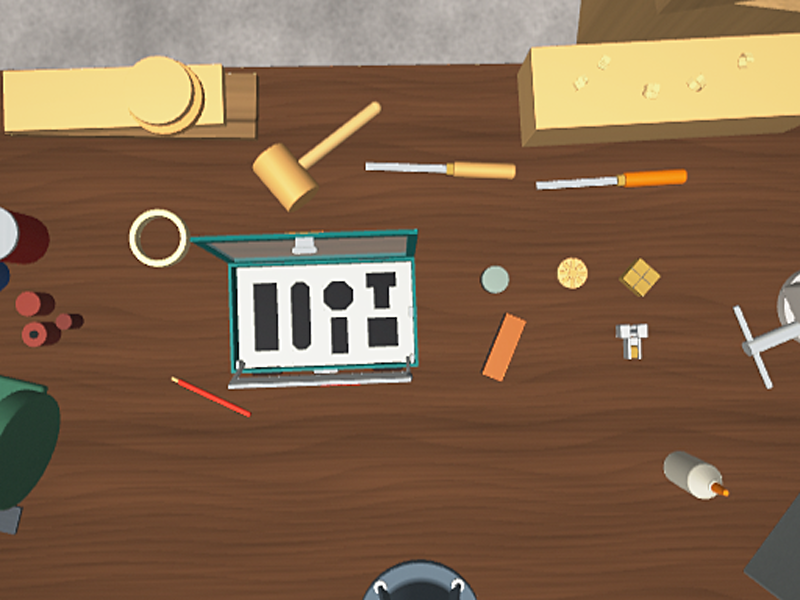

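View pics/side0.png

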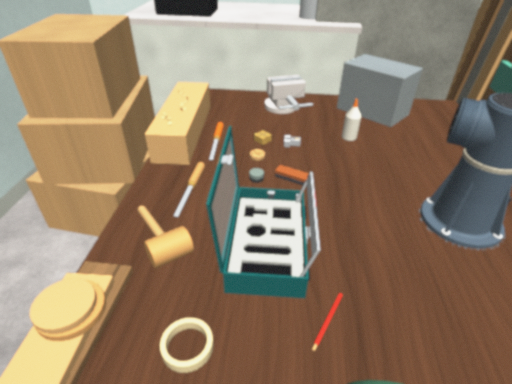

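```bash
cat > h.py <<'E'
import numpy as np, cv2
from scipy.spatial.transform import Rotation as R
from rig import telemetry, viewer
np.set_printoptions(precision=4,suppress=True)
def pose():
    o=telemetry.get_obs(); return np.array(o["position"]),R.from_quat(o["tool_rot"]),o
def snap(name,f=None):
    p=pose(); im=viewer.camera(name)
    if f: cv2.imwrite(f"pics/{f}.png",im)
    return im,p
I={n:viewer.camera_info(n) for n in("top","side","wrist")}
def topx(name,uv,z):
    "pixels -> world points on plane z (fixed camera)"
    K=I[name]["intrinsics"];M=cv2.Rodrigues(I[name]["rvec"])[0];t=I[name]["tvec"]
    uv=np.atleast_2d(uv).astype(float)
    d=np.c_[(uv-K[:2,2])/K[0,0],np.ones(len(uv))]@M; c=-M.T@t
    return c+d*((z-c[2])/d[:,2])[:,None]
def wpx(p,uv,z):
    "wrist pixels -> world points on plane z; p=(pos,rot,..)"
    K=I["wrist"]["intrinsics"];H=I["wrist"]["hand_eye"]
    v=(np.atleast_2d(uv).astype(float)-K[:2,2])/K[0,0]; th=np.linalg.norm(v,axis=1)[:,None]+1e-9
    d=np.c_[np.sin(th)*v/th,np.cos(th)]@H[:3,:3].T
    d=p[1].apply(d); c=p[0]+p[1].apply(H[:3,3])
    return c+d*((z-c[2])/d[:,2])[:,None]
def wproj(p,X):
    K=I["wrist"]["intrinsics"];H=I["wrist"]["hand_eye"]
    x=(p[1].inv().apply(np.atleast_2d(X)-p[0])-H[:3,3])@H[:3,:3]
    r=np.linalg.norm(x[:,:2],axis=1); th=np.arctan2(r,x[:,2])
    return x[:,:2]/r[:,None]*th[:,None]*K[0,0]+K[:2,2]
def yaw(Rt):
    y=Rt.apply([0,1,0]); return np.degrees(np.arctan2(-y[0],y[1]))  # 0: tool y along world y
def go(x,y,z,yw=None):
    "print shift/roll needed to reach; tool down. yw mod 180"
    p=pose(); d=p[1].inv().apply(np.array([x,y,z])-p[0])*1000
    s=f"now {p[0].round(4)} yaw {yaw(p[1]):.2f} q6 {p[2]['q'][5]:.2f}  -> t {d.round(1)}"
    if yw is not None:
        r=-(yw-yaw(p[1])); r=(r+90)%180-90; s+=f" roll {r:.1f}"
    print(s)
E
python3 - <<'E'
from h import *
for n,b,z in (("stone",[308.8, 203.3, 28.6, 38.2],.026),("guide",[390.5,206.8,24.3,24.7],.026),("puck",[309.6,176,15.4,12.6],.026),("block",[396.7,166.6,25,22],.026),("rosette",[356.5,165.9,17.1,20.3],.014),("case",[147,167,118,72],.066)):
    print(n,topx("top",[b[0]+b[2]/2,b[1]+b[3]/2],z))
print("tray corners",topx("top",np.array([[236,265],[412,260],[415,360],[236,370]])*.64,.031))
print("puck2",topx("top",[495*.64,279*.64],.026), "lid front",topx("top",np.array([[190,240],[417,230]])*.64,.24))
p=pose();print(p[1].as_matrix())
go(.55,-.2,.25,0)
E
```

```text
stone [[ 0.4614 -0.153   0.026 ]]
guide [[ 0.4656 -0.3625  0.026 ]]
puck [[ 0.5667 -0.1402  0.026 ]]
block [[ 0.5744 -0.383   0.026 ]]
rosette [[ 0.5813 -0.2699  0.014 ]]
case [[0.5187 0.1473 0.066 ]]
tray corners [[ 0.6077  0.2924  0.031 ]
 [ 0.6107 -0.0002  0.031 ]
 [ 0.4441 -0.0019  0.031 ]
 [ 0.4338  0.2946  0.031 ]]
puck2 [[ 0.5765 -0.1391  0.026 ]] lid front [[ 0.6263  0.2995  0.24  ]
 [ 0.6343 -0.0015  0.24  ]]
[[-0.9726  0.2326  0.    ]
 [ 0.2326  0.9726 -0.    ]
 [-0.     -0.     -1.    ]]
now [0.1454 0.6078 0.2416] yaw -13.45 q6 -0.18  -> t [-581.5 -691.5   -8.4] roll -13.5
```

View pics/wrist0.png

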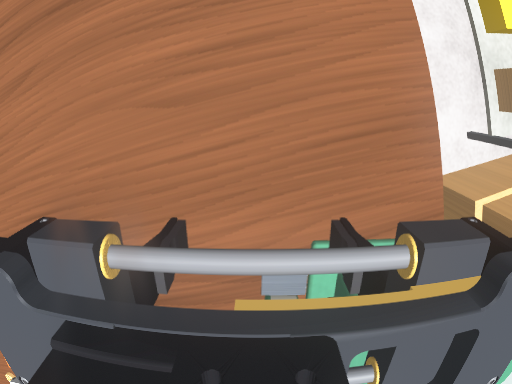

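```bash
python3 -m creep '[{"translation":[0,0,-30],"roll":-6.7,"gripper":87},{"translation":[0,0,-58],"roll":-13.5,"gripper":87},{"translation":[0,0,-58],"roll":-13.5,"gripper":87},{"translation":[0,0,-58],"roll":-13.5,"gripper":87}]' 20
python3 -m creep '[{"translation":[-18,-32,0],"roll":0,"gripper":87},{"translation":[-36,-64,0],"roll":0,"gripper":87},{"translation":[-54,-96,0],"roll":0,"gripper":87},{"translation":[-72,-128,0],"roll":0,"gripper":87},{"translation":[-90,-162,0],"roll":0,"gripper":87}]'
```

```text
time: 1.08
position: [0.1458, 0.6089, 0.3018]
tool_rot: [-0.0, 1.0, 0.002, 0.001]
ft_force: [0.1, -0.5, -0.4]
grip_width: 0.0869
grip_force: 0.0
time: 1.5
position: [0.2354, 0.444, 0.2983]
tool_rot: [-0.0, 1.0, -0.001, -0.001]
ft_force: [1.5, 0.1, 0.1]
grip_width: 0.0871
grip_force: 0.0
```

```bash
for i in 1 2 3; do python3 -m creep '[{"translation":[-22,-20,0],"roll":0,"gripper":87},{"translation":[-45,-39,0],"roll":0,"gripper":87},{"translation":[-67,-58,0],"roll":0,"gripper":87},{"translation":[-90,-78,0],"roll":0,"gripper":87},{"translation":[-112,-98,0],"roll":0,"gripper":87}]' | head -2;done
python3 -m creep '[{"translation":[0,0,0],"roll":0,"gripper":87},{"translation":[0,0,0],"roll":0,"gripper":87}]'
python3 - <<'E'
from h import *
im,p=snap("wrist","case1"); print(p[0],yaw(p[1]))
np.save("case1.npy",np.r_[p[0],p[1].as_quat()])
E
```

```text
time: 1.92
position: [0.3479, 0.3465, 0.2985]
time: 2.33
position: [0.4599, 0.2487, 0.2983]
time: 2.75
position: [0.572, 0.1509, 0.2981]
time: 2.92
position: [0.5719, 0.1509, 0.2979]
tool_rot: [0.001, 1.0, 0.0, -0.001]
ft_force: [-0.4, 0.4, -0.0]
grip_width: 0.087
grip_force: 0.0
[0.5719 0.1509 0.2979] -0.15463967382132127
```

View pics/case1.png

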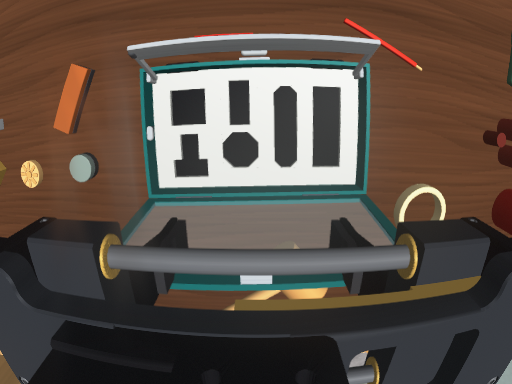

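```bash
cat > nests.py <<'E'
from h import *
def nests(f,pv,roi,cyaw=None,thr=110,S=4):
    p=(pv[:3],R.from_quat(pv[3:])); im=cv2.cvtColor(cv2.imread(f"pics/{f}.png"),cv2.COLOR_BGR2GRAY)
    x0,y0,x1,y1=roi; g=cv2.resize(im[y0:y1,x0:x1],None,fx=S,fy=S,interpolation=cv2.INTER_CUBIC)
    m=(g<thr).astype(np.uint8); cs=cv2.findContours(m,cv2.RETR_LIST,cv2.CHAIN_APPROX_NONE)[0]
    cam=(p[0]+p[1].apply(I["wrist"]["hand_eye"][:3,3]))[:2]
    for c in cs:
        if not 300*S*S<cv2.contourArea(c)<6000*S*S: continue
        uv=(c[:,0]+.5)/S-.5+[x0,y0]
        if (uv.min(0)<[x0+2,y0+2]).any() or (uv.max(0)>[x1-3,y1-3]).any(): continue
        W={z:wpx(p,uv,z)[:,:2] for z in(.022,.031)}
        r=cv2.minAreaRect((W[.022]*1000).astype(np.float32)); a=r[2]%90; a=a-90 if a>45 else a
        t=np.radians(a if cyaw is None else cyaw); M=np.array([[np.cos(t),np.sin(t)],[-np.sin(t),np.cos(t)]])
        q={z:W[z]@M.T for z in W}; cc=M@cam; e=[]
        for k in(0,1):
            for s,pc in((-1,4),(1,96)):
                ext=lambda z:(q[z][:,k].min() if s<0 else q[z][:,k].max())
                v=ext(.022)
                # median of points near extremum
                near=lambda z:np.median(q[z][np.abs(q[z][:,k]-ext(z))<.0015,k])
                v=near(.022)
                if (cc[k]-v)*s>0: v=near(.031)
                e.append(v)
        e=np.array(e); ctr=M.T@[(e[0]+e[1])/2,(e[2]+e[3])/2]
        print("px",uv.mean(0).round(0),"rect yaw %.2f"%a,"ctr",ctr.round(4),"size",np.round([e[1]-e[0],e[3]-e[2]],4))
E
python3 - <<'E'
from nests import *
pv=np.load("case1.npy")
nests("case1",pv,(150,70,360,190)); print(); nests("case1",pv,(150,70,360,190),cyaw=-0.5)
E
```

```text
px [190. 158.] rect yaw 0.48 ctr [0.5615 0.0547] size [0.062  0.0501]
px [240. 149.] rect yaw -44.80 ctr [0.5542 0.1271] size [0.0495 0.0495]
px [188. 107.] rect yaw 0.94 ctr [0.4917 0.0534] size [0.0495 0.0501]
px [326. 126.] rect yaw 1.03 ctr [0.5208 0.249 ] size [0.1141 0.0404]
px [285. 126.] rect yaw 0.77 ctr [0.5216 0.1905] size [0.1144 0.0314]
px [239. 102.] rect yaw 0.72 ctr [0.4875 0.1259] size [0.0614 0.0271]

px [190. 158.] rect yaw 0.48 ctr [0.5615 0.055 ] size [0.0621 0.0502]
px [240. 149.] rect yaw -44.80 ctr [0.5542 0.1268] size [0.0496 0.0492]
px [188. 107.] rect yaw 0.94 ctr [0.4917 0.0533] size [0.0493 0.0502]
px [326. 126.] rect yaw 1.03 ctr [0.5207 0.2492] size [0.114  0.0421]
px [285. 126.] rect yaw 0.77 ctr [0.5216 0.1905] size [0.1142 0.0325]
px [239. 102.] rect yaw 0.72 ctr [0.4875 0.1259] size [0.0615 0.0269]
```

```bash
for i in 1 2; do python3 -m creep '[{"translation":[-1,-41,0],"roll":0,"gripper":87},{"translation":[-2,-82,0],"roll":0,"gripper":87},{"translation":[-3,-123,0],"roll":0,"gripper":87},{"translation":[-4,-164,0],"roll":0,"gripper":87},{"translation":[-5,-204,0],"roll":0,"gripper":87}]' | head -2;done
python3 -m creep '[{"translation":[0,0,0],"roll":0,"gripper":87},{"translation":[0,0,0],"roll":0,"gripper":87}]' | head -2
python3 - <<'E'
from h import *
im,p=snap("wrist","bench1"); print(p[0],yaw(p[1]))
np.save("bench1.npy",np.r_[p[0],p[1].as_quat()])
for t in ("stone","guide","puck","block","rosette","slip","compound"):
    print(t,[(np.round(r["bbox"]),round(r["p"],2)) for r in viewer.recognise("wrist",t)[:2]])
E
```

```text
time: 3.38
position: [0.5754, -0.0517, 0.2992]
time: 3.8
position: [0.5812, -0.2557, 0.2991]
time: 3.97
position: [0.5813, -0.2563, 0.2987]
[ 0.5813 -0.2563  0.2987] -0.11236278462152856
stone [(array([306.,  44.,  50.,  74.]), 0.59), (array([411.,  57., 101., 177.]), 0.55)]
guide [(array([159.,  66.,  34.,  40.]), 0.94), (array([411.,  58., 101., 180.]), 0.17)]
puck [(array([322., 146.,  33.,  30.]), 0.57), (array([411.,  55., 101., 181.]), 0.4)]
block [(array([152., 135.,  41.,  42.]), 0.63), (array([413.,  56.,  97., 180.]), 0.19)]
rosette [(array([230., 145.,  35.,  35.]), 0.93)]
slip []
compound [(array([432., 186.,  80.,  49.]), 0.18)]
```

View pics/bench1.png

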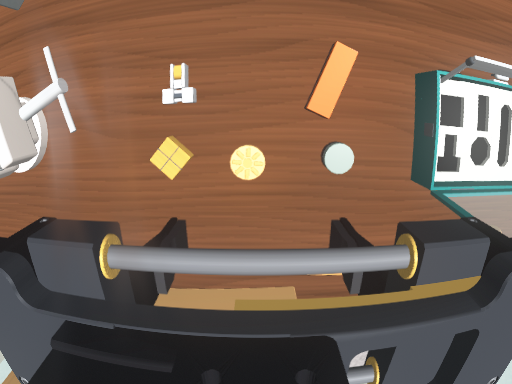

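```bash
cat > seg.py <<'E'
from h import *
def blob(im,p,roi,kind,z=.026,S=4):
    x0,y0,x1,y1=roi; g=cv2.resize(im[y0:y1,x0:x1],None,fx=S,fy=S,interpolation=cv2.INTER_CUBIC)
    h,s,v=cv2.split(cv2.cvtColor(g,cv2.COLOR_BGR2HSV))
    m=dict(stone=(s>110)&(v>165),puck=(s<80)&(v>120),block=(h>18)&(h<34)&(v>135),guide=(s<90)&(v>120))[kind].astype(np.uint8)
    c=max(cv2.findContours(m,cv2.RETR_EXTERNAL,cv2.CHAIN_APPROX_NONE)[0],key=cv2.contourArea)
    uv=(c[:,0]+.5)/S-.5+[x0,y0]; w=wpx(p,uv,z)[:,:2]*1000
    (cx,cy),(a,b),an=cv2.minAreaRect(w.astype(np.float32))
    if a<b: a,b,an=b,a,an+90
    an=(an+90)%180-90
    e=cv2.fitEllipse(w.astype(np.float32))
    print(kind,"rect ctr",np.round([cx,cy],1),"size",np.round([a,b],1),"long-axis yaw %.1f"%an,"ell",np.round(e[0],1),np.round(e[1],1))
    return m
def load(f):
    v=np.load(f+".npy"); return cv2.imread(f"pics/{f}.png"),(v[:3],R.from_quat(v[3:]))
E
python3 - <<'E'
from seg import *
im,p=load("bench1")
hsv=cv2.cvtColor(im,cv2.COLOR_BGR2HSV)
for n,uv in dict(stone=(335,80),stoneside=(312,112),puck=(339,157),pside=(328,165),block=(165,155),bside=(180,145),wood=(280,110),guide=(178,92)).items(): print(n,hsv[uv[1],uv[0]])
m=[blob(im,p,(295,35,370,125),"stone"),blob(im,p,(315,135,365,185),"puck"),blob(im,p,(140,125,205,190),"block"),blob(im,p,(150,55,205,115),"guide")]
h=max(x.shape[0] for x in m)
cv2.imwrite("pics/m1.png",np.hstack([cv2.copyMakeBorder(x*255,0,h-x.shape[0],0,8,0,value=128) for x in m]))
crop=cv2.resize(im[55:190,140:365],None,fx=3,fy=3,interpolation=cv2.INTER_CUBIC);cv2.imwrite("pics/m1c.png",crop)
E
```

```text
stone [ 17 141 254]
stoneside [ 10 126 107]
puck [ 75  15 239]
pside [ 75  15 235]
block [ 20  93 208]
bside [ 20 152 189]
wood [ 11 143 150]
guide [  0   0 253]
stone rect ctr [ 461.6 -148.6] size [111.1  37.3] long-axis yaw -23.6 ell [ 461.9 -148.9] [ 40.7 142.2]
puck rect ctr [ 576.  -137.2] size [46.4 46.2] long-axis yaw 43.7 ell [ 576.  -136.9] [45.7 46.4]
block rect ctr [ 573.4 -382.2] size [51.6 46.9] long-axis yaw -42.6 ell [ 573.6 -382.2] [53.  59.8]
guide rect ctr [ 466.6 -366.3] size [59.5 51.9] long-axis yaw -0.7 ell [ 473.4 -366.5] [50.5 62.9]
```

View pics/m1c.png

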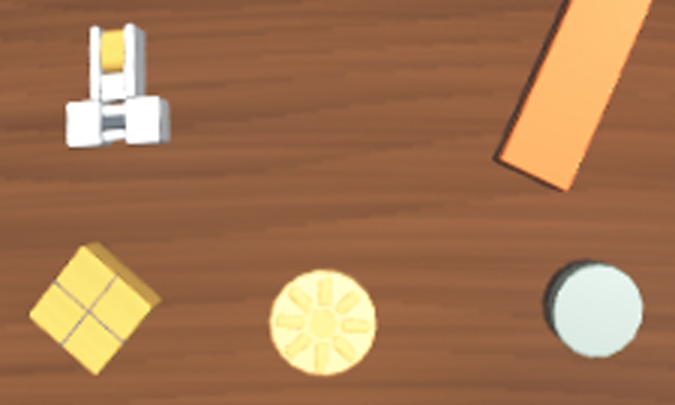

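```bash
python3 -m creep '[{"translation":[24,21.5,20],"roll":4.7,"gripper":87},{"translation":[48,43,40],"roll":9.4,"gripper":87},{"translation":[72,64.5,60],"roll":14.1,"gripper":87},{"translation":[96,86,80],"roll":18.8,"gripper":87},{"translation":[119.6,107.6,98.7],"roll":23.5,"gripper":87}]' | head -2
python3 -m creep '[{"translation":[0,0,0],"roll":0,"gripper":70},{"translation":[0,0,0],"roll":0,"gripper":60}]' | head -2
python3 - <<'E'
from seg import *
im,p=snap("wrist","st1"); print(p[0],yaw(p[1]))
u=wproj(p,[.4617,-.1487,.026])[0].round().astype(int); print(u)
blob(im,p,(u[0]-90,max(0,u[1]-90),u[0]+90,min(240,u[1]+90)),"stone")
go(.4617,-.1487,.030,-23.6)
E
```

```text
time: 4.78
position: [0.4611, -0.1468, 0.2004]
time: 4.95
position: [0.4597, -0.1458, 0.1999]
[ 0.4597 -0.1458  0.1999] -23.310845138792754
[255 181]
stone rect ctr [ 461.6 -148.8] size [109.5  36.5] long-axis yaw -23.8 ell [ 461.6 -148.9] [ 39.8 141.3]
now [ 0.4627 -0.1479  0.2011] yaw -23.34 q6 -1.70  -> t [  0.7  -1.1 171.1] roll 0.3
```

```bash
python3 -m creep '[{"translation":[0.7,-1,40],"roll":0.3,"gripper":56},{"translation":[0.7,-1,80],"roll":0.3,"gripper":56},{"translation":[0.7,-1,120],"roll":0.3,"gripper":56},{"translation":[0.7,-1,150],"roll":0.3,"gripper":56},{"translation":[0.7,-1,170],"roll":0.3,"gripper":56}]'
python3 - <<'E'
from h import *
for i in range(4): snap("wrist"); print(pose()[0], yaw(pose()[1]))
go(.4617,-.1487,.030,-23.7)
E
```

```text
time: 5.42
position: [0.4634, -0.1505, 0.0286]
tool_rot: [0.206, 0.979, -0.0, 0.001]
ft_force: [0.4, 0.3, 0.1]
grip_width: 0.0564
grip_force: 0.0
[ 0.4622 -0.1499  0.0264] -23.747357219676825
[ 0.4624 -0.1498  0.0284] -23.742910739807567
[ 0.4629 -0.1501  0.03  ] -23.7452057651049
[ 0.4633 -0.1503  0.0312] -23.746306196631505
now [ 0.4633 -0.1503  0.0312] yaw -23.75 q6 -1.70  -> t [2.1 0.8 1.2] roll -0.0
```

```bash
python3 -m creep '[{"translation":[0,0,0],"roll":0,"gripper":30},{"translation":[0,0,0],"roll":0,"gripper":30},{"translation":[0,0,0],"roll":0,"gripper":30},{"translation":[0,0,0],"roll":0,"gripper":30},{"translation":[0,0,0],"roll":0,"gripper":30}]' 45
python3 - <<'E'
from h import *
go(.4617,-.1487,.12,0.8)
E
```

```text
time: 6.03
position: [0.4621, -0.1495, 0.032]
tool_rot: [0.206, 0.979, -0.001, 0.001]
ft_force: [-0.3, 0.8, 7.2]
grip_width: 0.0356
grip_force: 45.0
now [ 0.4621 -0.1495  0.032 ] yaw -23.73 q6 -1.70  -> t [  0.4   0.5 -88. ] roll -24.5
```

```bash
python3 -m creep '[{"translation":[0,0,-30],"roll":-5,"gripper":30},{"translation":[0,0,-60],"roll":-10,"gripper":30},{"translation":[0,0,-90],"roll":-15,"gripper":30},{"translation":[0,0,-118],"roll":-20,"gripper":30},{"translation":[0,0,-118],"roll":-24.5,"gripper":30}]' |tail -3
python3 - <<'E'
from h import *
go(.5208,.249,.15,0.8)
E
```

```text
ft_force: [1.3, -0.9, -2.9]
grip_width: 0.0354
grip_force: 45.0
now [ 0.4637 -0.1501  0.1534] yaw 1.00 q6 -2.13  -> t [-64.1 398.    2. ] roll 0.2
```

```bash
for i in 1 2; do python3 -m creep '[{"translation":[-6.4,40,0],"roll":0,"gripper":30},{"translation":[-12.8,80,0],"roll":0,"gripper":30},{"translation":[-19.2,120,0],"roll":0,"gripper":30},{"translation":[-25.6,160,0],"roll":0,"gripper":30},{"translation":[-32,199,0],"roll":0,"gripper":30}]' | tail -2;done;  python3 -m creep '[{"translation":[0,0,0],"roll":0,"gripper":30},{"translation":[0,0,0],"roll":0,"gripper":30},{"translation":[0,0,0],"roll":0,"gripper":30},{"translation":[0,0,0],"roll":0,"gripper":30},{"translation":[0,0,0],"roll":0,"gripper":30}]'
python3 - <<'E'
from seg import *
go(.5208,.249,.054,0.8)
im,p=snap("wrist","st2")
E
```

```text
grip_width: 0.0485
grip_force: 0.1
grip_width: 0.0307
grip_force: 0.0
time: 7.7
position: [0.5199, 0.2483, 0.1488]
tool_rot: [-0.005, 1.0, -0.0, -0.0]
ft_force: [0.6, -0.2, -0.4]
grip_width: 0.03
grip_force: 0.0
now [0.5199 0.2483 0.1488] yaw 0.63 q6 -1.33  -> t [-1.   0.7 94.8] roll -0.2
```

View pics/st2.png

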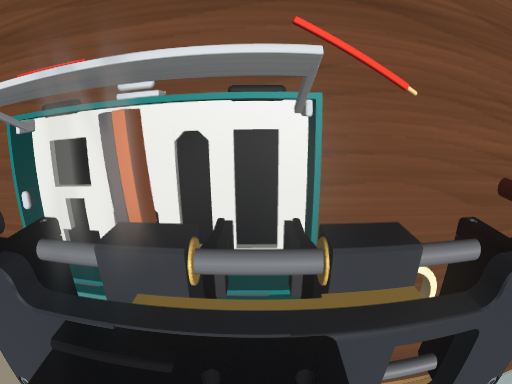

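```bash
python3 -m creep '[{"translation":[-10,-20,-30],"roll":0,"gripper":60},{"translation":[-20,-40,-60],"roll":0,"gripper":87},{"translation":[-30,-60,-90],"roll":0,"gripper":87},{"translation":[-40,-80,-120],"roll":0,"gripper":87},{"translation":[-51,-98,-150],"roll":0,"gripper":87}]' | tail -2;  python3 -m creep '[{"translation":[0,0,0],"roll":0,"gripper":87},{"translation":[0,0,0],"roll":0,"gripper":87},{"translation":[0,0,0],"roll":0,"gripper":87},{"translation":[0,0,0],"roll":0,"gripper":87}]'
python3 - <<'E'
from seg import *
im,p=snap("wrist","st3"); np.save("st3.npy",np.r_[p[0],p[1].as_quat()])
cv2.imwrite("pics/st3c.png",cv2.resize(im[50:210,120:390],None,fx=2.9,fy=2.9,interpolation=cv2.INTER_CUBIC))
E
```

```text
grip_width: 0.0561
grip_force: 0.0
time: 8.5
position: [0.5709, 0.1524, 0.2972]
tool_rot: [-0.006, 1.0, 0.0, -0.002]
ft_force: [-0.2, 1.2, -0.3]
grip_width: 0.0812
grip_force: 0.0
```

View pics/st3c.png

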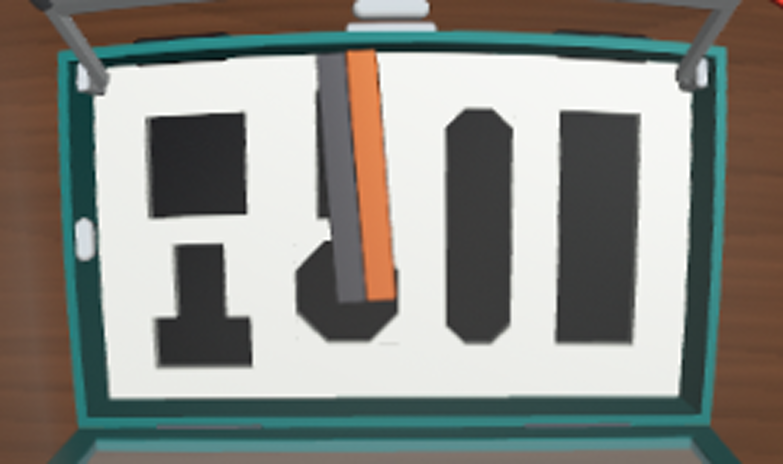

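```bash
python3 - <<'E'
from seg import *
im,p=load("st3")
c=np.array([[317,52],[377,50],[396,299],[338,303]])/2.9+[120,50]
for z in(.067,):
    w=wpx(p,c,z)[:,:2]; print(w, w.mean(0), np.linalg.norm(w[0]-w[1]),np.linalg.norm(w[0]-w[3]))
    d=(w[2]+w[3]-w[0]-w[1]); yw=np.degrees(np.arctan2(d[1],d[0])); print("yaw",yw)
x,y=w.mean(0)
go(x,y,.12,yw)
E
```

```text
[[0.4443 0.1165]
 [0.4435 0.1422]
 [0.5523 0.1517]
 [0.5543 0.1262]] [0.4986 0.1342] 0.02569301648195629 0.1104382783099255
yaw 5.000758821530219
now [0.5709 0.1527 0.2971] yaw 0.76 q6 -1.51  -> t [ 71.8 -17.6 177.4] roll -4.2
```

```bash
python3 -m creep '[{"translation":[18,-4.4,35],"roll":-1,"gripper":60},{"translation":[36,-8.8,70],"roll":-2,"gripper":50},{"translation":[54,-13.2,105],"roll":-3,"gripper":50},{"translation":[71.8,-17.6,140],"roll":-4.2,"gripper":50},{"translation":[71.8,-17.6,170],"roll":-4.2,"gripper":50}]' | tail -2;  python3 -m creep '[{"translation":[0,0,0],"roll":0,"gripper":50},{"translation":[0,0,0],"roll":0,"gripper":50},{"translation":[0,0,0],"roll":0,"gripper":50},{"translation":[0,0,0],"roll":0,"gripper":50}]'
python3 - <<'E'
from seg import *
go(.4986,.1342,.066,5)
E
```

```text
grip_width: 0.0613
grip_force: 0.0
time: 9.3
position: [0.503, 0.1344, 0.1306]
tool_rot: [-0.043, 0.999, 0.0, 0.002]
ft_force: [0.7, 1.1, -0.0]
grip_width: 0.0504
grip_force: 0.0
now [0.503  0.1344 0.1306] yaw 4.97 q6 -1.61  -> t [ 4.7  0.2 64.6] roll -0.0
```

```bash
python3 -m creep '[{"translation":[2,0,20],"roll":0,"gripper":50},{"translation":[4,0,40],"roll":0,"gripper":50},{"translation":[4,0,55],"roll":0,"gripper":50},{"translation":[4,0,64],"roll":0,"gripper":50},{"translation":[4,0,64],"roll":0,"gripper":50}]' | head -2;  python3 -m creep '[{"translation":[0,0,0],"roll":0,"gripper":40},{"translation":[0,0,0],"roll":0,"gripper":20},{"translation":[0,0,0],"roll":0,"gripper":20},{"translation":[0,0,0],"roll":0,"gripper":20},{"translation":[0,0,0],"roll":0,"gripper":20}]' 45;  python3 -m creep '[{"translation":[0,0,0],"roll":0,"gripper":20},{"translation":[0,0,0],"roll":0,"gripper":20}]'
python3 - <<'E'
from seg import *
go(.5208,.249,.066,.8)
E
```

```text
time: 9.72
position: [0.4974, 0.1337, 0.0647]
time: 10.13
position: [0.4976, 0.1333, 0.0657]
tool_rot: [-0.044, 0.999, -0.0, 0.001]
ft_force: [-1.1, -0.9, 5.3]
grip_width: 0.0257
grip_force: 45.0
time: 10.3
position: [0.4976, 0.1333, 0.0657]
tool_rot: [-0.043, 0.999, -0.0, 0.001]
ft_force: [-0.4, -1.7, 6.1]
grip_width: 0.0259
grip_force: 45.0
now [0.4976 0.1333 0.0657] yaw 4.97 q6 -1.61  -> t [-33.1 113.2  -0.3] roll 4.2
```

```bash
python3 -m creep '[{"translation":[0,0,-20],"roll":0,"gripper":20},{"translation":[0,0,-40],"roll":0,"gripper":20},{"translation":[-15,35,-45],"roll":2,"gripper":20},{"translation":[-25,70,-45],"roll":4.2,"gripper":20},{"translation":[-32,107,-45],"roll":4.2,"gripper":20}]' |tail -2;  python3 -m creep '[{"translation":[0,0,0],"roll":0,"gripper":20},{"translation":[0,0,0],"roll":0,"gripper":20},{"translation":[0,0,0],"roll":0,"gripper":20},{"translation":[0,0,0],"roll":0,"gripper":20}]'
python3 - <<'E'
from seg import *
go(.5198,.244,.060,.8)
im,p=snap("wrist","st4"); cv2.imwrite("pics/st4c.png",cv2.resize(im[50:300,100:420],None,fx=2.4,fy=2.4))
E
```

```text
grip_width: 0.0255
grip_force: 45.0
time: 11.05
position: [0.5185, 0.242, 0.1092]
tool_rot: [-0.006, 1.0, -0.0, -0.001]
ft_force: [0.4, -0.2, -3.1]
grip_width: 0.0257
grip_force: 45.0
now [0.5185 0.242  0.1092] yaw 0.71 q6 -1.34  -> t [-1.5  2.  49.1] roll -0.1
```

View pics/st4c.png

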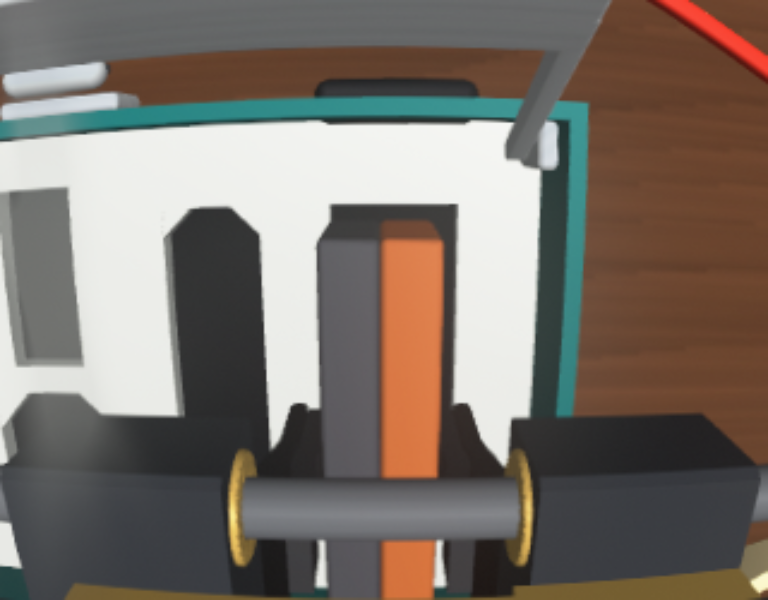

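```bash
python3 - <<'E'
from seg import *
p=pose(); c=np.array([[320,240],[381,240],[444,240]])/2.4+[100,50]
print(p[0],wpx(p,c,p[0][2]+.001)); print("nest near edge",wpx(p,np.array([[394,207]])/2.4+[100,50],.031),"L/R edges",wpx(p,np.array([[322,300],[456,300]])/2.4+[100,50],.031))
E
```

```text
[0.5188 0.2418 0.1093] [[0.4653 0.2304 0.1103]
 [0.4652 0.2427 0.1103]
 [0.465  0.2555 0.1103]]
nest near edge [[0.4655 0.247  0.031 ]] L/R edges [[0.4955 0.2244 0.031 ]
 [0.495  0.2673 0.031 ]]
```

```bash
python3 -m creep '[{"translation":[-1.5,1,15],"roll":-0.1,"gripper":20},{"translation":[-1.5,1,30],"roll":-0.1,"gripper":20},{"translation":[-1.5,1,40],"roll":-0.1,"gripper":20},{"translation":[-1.5,1,44],"roll":-0.1,"gripper":20},{"translation":[-1.5,1,46],"roll":-0.1,"gripper":20}]' |head -4;  python3 -m creep '[{"translation":[0,0,2],"roll":0,"gripper":20},{"translation":[0,0,4],"roll":0,"gripper":20},{"translation":[0,0,5],"roll":0,"gripper":20},{"translation":[0,0,6],"roll":0,"gripper":20},{"translation":[0,0,6],"roll":0,"gripper":20}]'
```

```text
time: 11.52
position: [0.5204, 0.2431, 0.0629]
tool_rot: [-0.007, 1.0, -0.0, -0.001]
ft_force: [-0.8, -0.4, -3.7]
time: 11.93
position: [0.5211, 0.2441, 0.058]
tool_rot: [-0.007, 1.0, 0.0, 0.0]
ft_force: [-0.7, -0.2, -3.1]
grip_width: 0.0256
grip_force: 45.0
```

```bash
python3 -m creep '[{"translation":[0,0,0],"roll":0,"gripper":38},{"translation":[0,0,0],"roll":0,"gripper":38},{"translation":[0,0,0],"roll":0,"gripper":38},{"translation":[0,0,0],"roll":0,"gripper":38},{"translation":[0,0,-20],"roll":0,"gripper":38}]' |tail -2;  python3 -m creep '[{"translation":[0,0,-35],"roll":0,"gripper":40},{"translation":[0,-25,-35],"roll":0,"gripper":87},{"translation":[0,-25,-35],"roll":0,"gripper":87},{"translation":[0,-25,-35],"roll":0,"gripper":87},{"translation":[0,-25,-35],"roll":0,"gripper":87}]'
python3 - <<'E'
from seg import *
for i in range(3):im,p=snap("wrist","st5")
cv2.imwrite("pics/st5c.png",cv2.resize(im[50:300,100:420],None,fx=2.,fy=2.))
print(p[2]["grip_width"])
go(.5208,.2185,.070,.8)
E
```

```text
grip_width: 0.0376
grip_force: 0.0
time: 12.77
position: [0.5211, 0.2191, 0.1126]
tool_rot: [-0.007, 1.0, 0.0, -0.0]
ft_force: [-0.8, -0.1, -0.2]
grip_width: 0.0589
grip_force: 0.0
0.06704445112265225
now [0.5209 0.2195 0.1122] yaw 0.87 q6 -1.39  -> t [ 0.1 -0.9 42.2] roll 0.1
```

View pics/st5c.png

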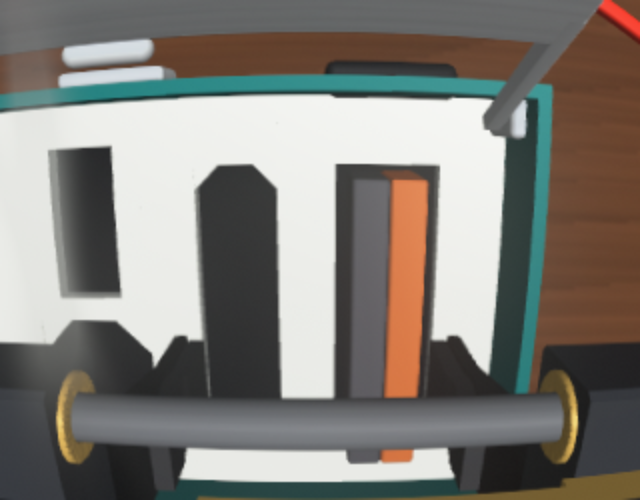

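```bash
python3 -m creep '[{"translation":[0,3,10],"roll":0,"gripper":87},{"translation":[0,3,20],"roll":0,"gripper":87},{"translation":[0,3,30],"roll":0,"gripper":87},{"translation":[0,3,38],"roll":0,"gripper":87},{"translation":[0,3,42],"roll":0,"gripper":87}]' |tail -4;  python3 -m creep '[{"translation":[0,-3,0],"roll":0,"gripper":87},{"translation":[0,-6,0],"roll":0,"gripper":87},{"translation":[0,-9,0],"roll":0,"gripper":87},{"translation":[0,-12,0],"roll":0,"gripper":87},{"translation":[0,-15,0],"roll":0,"gripper":87}]'
python3 -m creep '[{"translation":[0,-3,0],"roll":0,"gripper":87},{"translation":[0,-6,0],"roll":0,"gripper":87},{"translation":[0,-9,0],"roll":0,"gripper":87},{"translation":[0,-12,0],"roll":0,"gripper":87},{"translation":[0,-15,0],"roll":0,"gripper":87}]'
```

```text
tool_rot: [-0.007, 1.0, -0.0, -0.002]
ft_force: [-0.2, 0.5, 0.6]
grip_width: 0.0863
grip_force: 0.0
time: 13.75
position: [0.5224, 0.2074, 0.0718]
tool_rot: [-0.007, 1.0, 0.001, 0.001]
ft_force: [-0.0, 3.8, 4.5]
grip_width: 0.0871
grip_force: 1.9
time: 14.17
position: [0.5227, 0.1952, 0.0735]
tool_rot: [-0.006, 1.0, 0.003, 0.002]
ft_force: [-5.0, 15.0, 26.4]
grip_width: 0.0868
grip_force: 13.9
```

```bash
python3 - <<'E'
from seg import *
im,p=snap("wrist","st6"); print(p[0],p[2]["ft_force"])
cv2.imwrite("pics/st6c.png",cv2.resize(im[50:300,100:420],None,fx=2.,fy=2.))
E
```

```text
[0.5227 0.1952 0.0735] [-4.9548 14.9807 26.3781]
```

View pics/st6c.png

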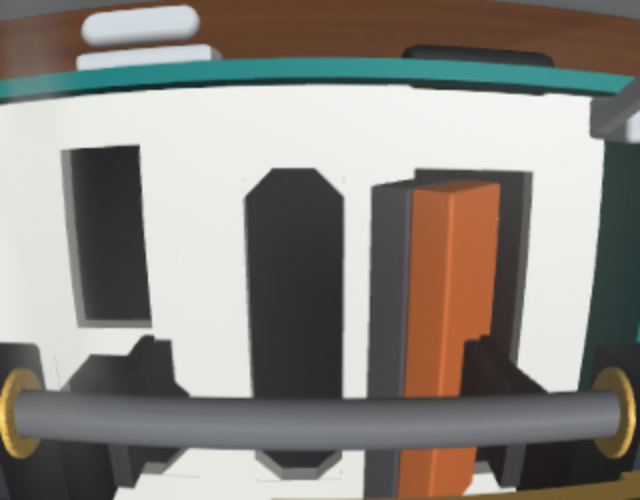

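```bash
python3 -m creep '[{"translation":[0,0,-3],"roll":0,"gripper":87},{"translation":[0,-4,-6],"roll":0,"gripper":87},{"translation":[0,-8,-9],"roll":0,"gripper":87},{"translation":[0,-12,-10],"roll":0,"gripper":87},{"translation":[0,-16,-10],"roll":0,"gripper":87}]'
python3 -m creep '[{"translation":[0,-3,0],"roll":0,"gripper":87},{"translation":[0,-6,0],"roll":0,"gripper":87},{"translation":[0,-9,0],"roll":0,"gripper":87},{"translation":[0,-12,0],"roll":0,"gripper":87},{"translation":[0,-15,0],"roll":0,"gripper":87}]' |grep ft
```

```text
time: 14.63
position: [0.5216, 0.1749, 0.0805]
tool_rot: [-0.007, 1.0, -0.0, -0.001]
ft_force: [-0.4, 0.6, -0.7]
grip_width: 0.0869
grip_force: 0.0
ft_force: [0.1, -0.1, -0.7]
```

Now lift and look.

```bash
python3 -m creep '[{"translation":[0,0,-35],"roll":0,"gripper":87},{"translation":[-5,20,-70],"roll":0,"gripper":87},{"translation":[-15,40,-105],"roll":0,"gripper":87},{"translation":[-20,60,-120],"roll":0,"gripper":87},{"translation":[-20,60,-120],"roll":0,"gripper":87}]' |head -2
python3 -m creep '[{"translation":[0,0,0],"roll":0,"gripper":87},{"translation":[0,0,0],"roll":0,"gripper":87},{"translation":[0,0,0],"roll":0,"gripper":87}]' |head -2
python3 - <<'E'
from seg import *
im,p=snap("wrist","st7"); np.save("st7.npy",np.r_[p[0],p[1].as_quat()]);print(p[0],p[2]["ft_force"])
cv2.imwrite("pics/st7c.png",cv2.resize(im[50:250,150:400],None,fx=2.5,fy=2.5))
blob(im,p,(200,60,350,230),"stone",z=.057)
E
```

```text
time: 15.47
position: [0.5455, 0.2249, 0.2059]
time: 15.72
position: [0.5397, 0.2203, 0.1991]
[0.5397 0.2203 0.1991] [-0.0084  0.5303 -0.7995]
stone rect ctr [521.7 220.4] size [109.2  35.5] long-axis yaw 1.0 ell [521.8 220.4] [ 38.8 141.6]
```

View pics/st7c.png

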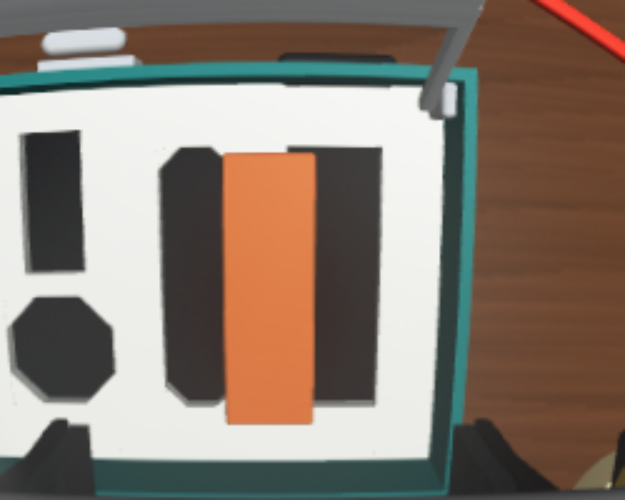

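```bash
python3 - <<'E'
from seg import *
go(.5215,.2204,.0625,1.0)
E
python3 -m creep '[{"translation":[9,0,40],"roll":-0.1,"gripper":60},{"translation":[18,0,80],"roll":-0.1,"gripper":56},{"translation":[18,0,110],"roll":-0.1,"gripper":56},{"translation":[18,0,110],"roll":-0.1,"gripper":56},{"translation":[18,0,110],"roll":-0.1,"gripper":56}]' |head -2
python3 -m creep '[{"translation":[0,0,0],"roll":0,"gripper":56},{"translation":[0,0,0],"roll":0,"gripper":56},{"translation":[0,0,0],"roll":0,"gripper":56},{"translation":[0,0,0],"roll":0,"gripper":56}]' 
python3 - <<'E'
from seg import *
go(.5215,.2204,.0625,1.0)
E
```

```text
now [0.5399 0.2202 0.1991] yaw 0.80 q6 -1.39  -> t [ 17.9   0.6 136.7] roll -0.2
time: 16.18
position: [0.5218, 0.2201, 0.0889]
time: 16.52
position: [0.5246, 0.2213, 0.0926]
tool_rot: [-0.008, 1.0, 0.0, 0.002]
ft_force: [0.9, -0.3, 0.2]
grip_width: 0.056
grip_force: 0.0
now [0.5246 0.2213 0.0926] yaw 0.94 q6 -1.38  -> t [ 3.2 -0.8 30.1] roll -0.1
```

```bash
python3 -m creep '[{"translation":[1,0,10],"roll":0,"gripper":56},{"translation":[1,0,20],"roll":0,"gripper":56},{"translation":[1,0,27],"roll":0,"gripper":56},{"translation":[1,0,29],"roll":0,"gripper":56},{"translation":[1,0,29],"roll":0,"gripper":56}]' |head -2
python3 -m creep '[{"translation":[0,0,0],"roll":0,"gripper":30},{"translation":[0,0,0],"roll":0,"gripper":30},{"translation":[0,0,0],"roll":0,"gripper":30},{"translation":[0,0,0],"roll":0,"gripper":30},{"translation":[0,0,0],"roll":0,"gripper":30}]' 45 |tail -2
python3 -m creep '[{"translation":[0,0,0],"roll":0,"gripper":30},{"translation":[0,0,0],"roll":0,"gripper":30},{"translation":[0,0,0],"roll":0,"gripper":30}]' 
python3 - <<'E'
from seg import *
go(.5207,.249,.072,.8)
E
```

```text
time: 16.93
position: [0.5215, 0.2209, 0.0605]
grip_width: 0.0355
grip_force: 45.0
time: 17.6
position: [0.5226, 0.2208, 0.0622]
tool_rot: [-0.008, 1.0, -0.0, 0.0]
ft_force: [-0.1, -3.2, 2.9]
grip_width: 0.0352
grip_force: 45.0
now [0.5226 0.2208 0.0622] yaw 0.96 q6 -1.38  -> t [ 1.4 28.2 -9.8] roll 0.2
```

```bash
python3 -m creep '[{"translation":[0,0,-10],"roll":0,"gripper":30},{"translation":[0.5,14,-10],"roll":0.2,"gripper":30},{"translation":[0.5,28.4,-10],"roll":0.2,"gripper":30},{"translation":[0.5,28.4,-10],"roll":0.2,"gripper":30},{"translation":[0.5,28.4,-10],"roll":0.2,"gripper":30}]' |tail -2
python3 -m creep '[{"translation":[0,0,0],"roll":0,"gripper":30},{"translation":[0,0,4],"roll":0,"gripper":30},{"translation":[0,0,8],"roll":0,"gripper":30},{"translation":[0,0,12],"roll":0,"gripper":30},{"translation":[0,0,14],"roll":0,"gripper":30}]'
python3 -m creep '[{"translation":[0,0,1],"roll":0,"gripper":30},{"translation":[0,0,2],"roll":0,"gripper":30},{"translation":[0,0,3],"roll":0,"gripper":30},{"translation":[0,0,4],"roll":0,"gripper":30},{"translation":[0,0,4],"roll":0,"gripper":30}]'
```

```text
grip_width: 0.0357
grip_force: 45.0
time: 18.43
position: [0.5215, 0.2489, 0.0612]
tool_rot: [-0.006, 1.0, -0.0, -0.0]
ft_force: [-9.6, -5.2, 38.5]
grip_width: 0.0356
grip_force: 45.3
time: 18.85
position: [0.5216, 0.2484, 0.0601]
tool_rot: [-0.006, 1.0, -0.0, 0.001]
ft_force: [-9.5, -7.3, 41.4]
grip_width: 0.0358
grip_force: 45.6
```

```bash
python3 -m creep '[{"translation":[0,0,-5],"roll":0,"gripper":30},{"translation":[1.5,-0.5,-10],"roll":0,"gripper":30},{"translation":[1.5,-0.5,-10],"roll":0,"gripper":30},{"translation":[1.5,-0.5,-10],"roll":0,"gripper":30},{"translation":[1.5,-0.5,-10],"roll":0,"gripper":30}]' |grep -A3 pos
python3 - <<'E'
from seg import *
for i in range(4): im,p=snap("wrist","st8")
np.save("st8.npy",np.r_[p[0],p[1].as_quat()]);print(p[0],yaw(p[1]))
# columns through the stone: print profile rows of stone near end / nest near edge
uvc=wproj(p,[[.50,.249,.06],[.466,.249,.06],[.4638,.249,.031],[.4638,.229,.031],[.4638,.269,.031],[.4638,.2685,.022]]); print(uvc.round(1))
c=int(uvc[2][0])
g=im[:, c-4:c+5].mean(1).round().astype(int)
for r in range(int(uvc[2][1])-14,int(uvc[2][1])+18): print(r,g[r],end=' | ')
r=int(uvc[0][1]); print("\nrow",r,[ (x,tuple(im[r,x])) for x in range(int(uvc[3][0])-14,int(uvc[4][0])+14,2)])
E
```

```text
position: [0.5194, 0.2487, 0.0628]
tool_rot: [-0.006, 1.0, -0.0, -0.001]
ft_force: [-0.4, -0.2, -3.8]
grip_width: 0.0356
[0.5195 0.2488 0.0628] 0.7455379342671427
[[256.6 213.8]
 [257.4 149.2]
 [257.6 139. ]
 [223.9 138.8]
 [291.2 139.7]
 [288.9 138.2]]
125 [238 241 241] | 126 [238 241 241] | 127 [238 241 241] | 128 [238 241 240] | 129 [238 241 240] | 130 [238 241 240] | 131 [237 241 240] | 132 [237 241 240] | 133 [237 241 240] | 134 [237 241 240] | 135 [237 241 240] | 136 [237 241 240] | 137 [237 241 240] | 138 [237 240 240] | 139 [204 210 210] | 140 [61 63 67] | 141 [64 65 69] | 142 [65 71 84] | 143 [ 62  76 106] | 144 [ 55  75 114] | 145 [ 61  92 154] | 146 [ 69 111 195] | 147 [ 73 120 211] | 148 [ 76 126 219] | 149 [ 77 127 220] | 150 [ 77 127 220] | 151 [ 77 126 220] | 152 [ 77 126 220] | 153 [ 76 126 220] | 154 [ 76 126 220] | 155 [ 76 126 220] | 156 [ 76 126 220] | 
row 213 [(209, (np.uint8(231), np.uint8(236), np.uint8(235))), (211, (np.uint8(231), np.uint8(235), np.uint8(235))), (213, (np.uint8(231), np.uint8(235), np.uint8(235))), (215, (np.uint8(231), np.uint8(235), np.uin
[... 1653 characters left out ...]
))), (279, (np.uint8(70), np.uint8(123), np.uint8(220))), (281, (np.uint8(70), np.uint8(123), np.uint8(220))), (283, (np.uint8(71), np.uint8(123), np.uint8(220))), (285, (np.uint8(71), np.uint8(123), np.uint8(220))), (287, (np.uint8(71), np.uint8(123), np.uint8(220))), (289, (np.uint8(72), np.uint8(122), np.uint8(217))), (291, (np.uint8(155), np.uint8(173), np.uint8(211))), (293, (np.uint8(232), np.uint8(236), np.uint8(236))), (295, (np.uint8(231), np.uint8(236), np.uint8(235))), (297, (np.uint8(232), np.uint8(236), np.uint8(236))), (299, (np.uint8(232), np.uint8(236), np.uint8(236))), (301, (np.uint8(232), np.uint8(236), np.uint8(236))), (303, (np.uint8(232), np.uint8(236), np.uint8(236)))]
```

```bash
python3 -m creep '[{"translation":[-0.5,0,2],"roll":0,"gripper":30},{"translation":[-0.5,0,4],"roll":0,"gripper":30},{"translation":[-0.5,0,5],"roll":0,"gripper":30},{"translation":[-0.5,0,6],"roll":0,"gripper":30},{"translation":[-0.5,0,7],"roll":0,"gripper":30}]' |grep -A3 pos
python3 - <<'E'
from seg import *
for i in range(3): im,p=snap("wrist","st9")
np.save("st9.npy",np.r_[p[0],p[1].as_quat()]);print(p[0],yaw(p[1]),p[2]["ft_force"])
E
```

```text
position: [0.5206, 0.2489, 0.0604]
tool_rot: [-0.007, 1.0, 0.0, 0.0]
ft_force: [-6.9, -4.5, 31.4]
grip_width: 0.0358
[0.5206 0.2489 0.0605] 0.7561370301443044 [-5.3844 -2.9686 21.4858]
```

```bash
python3 - <<'E'
from seg import *
p=pose(); o=p[2]; F=o["ft_force"]; M=o["moment"]; print(F,M, "contact y %.1f x %.1f mm (rel)"%(1000*M[0]/F[2],-1000*M[1]/F[2]))
im=cv2.imread("pics/st9.png"); 
g=cv2.resize(im[120:235,200:310],None,fx=4,fy=4,interpolation=cv2.INTER_CUBIC)
h,s,v=cv2.split(cv2.cvtColor(g,cv2.COLOR_BGR2HSV)); m=((s>110)&(v>150)).astype(np.uint8)
for r in range(0,m.shape[0],30):
    c=np.flatnonzero(m[r]); 
    if len(c): print("row",120+r/4,"stone cols",200+c[0]/4,200+c[-1]/4, "white till", 200+np.flatnonzero(v[r,:c[0]]>160)[-1]/4 if (v[r,:c[0]]>160).any() else None, "white from",200+(c[-1]+np.flatnonzero((v[r,c[-1]:]>160)&(s[r,c[-1]:]<40))[0])/4)
for cc in range(60,400,60):
    c=np.flatnonzero(m[:,cc]); d=np.flatnonzero(v[:,cc]<130)
    print("col",200+cc/4,"stone row",120+c[0]/4 if len(c) else None,"dark from",120+d[0]/4 if len(d) else None)
print(wproj(p,[[.4638,.229,.031],[.4638,.269,.031],[.50,.229,.031],[.50,.269,.031],[.50,.231,.057],[.50,.267,.057]]).round(1))
E
```

```text
[-4.9877 -2.6047 23.2005] [0.0216 1.0491 0.0351] contact y 0.9 x -45.2 mm (rel)
row 150.0 stone cols 223.25 292.75 white till 220.0 white from 293.5
row 157.5 stone cols 223.5 292.5 white till 220.0 white from 293.25
row 165.0 stone cols 223.5 292.5 white till 220.25 white from 293.25
row 172.5 stone cols 224.0 292.25 white till 220.5 white from 293.25
row 180.0 stone cols 224.25 291.75 white till 221.0 white from 292.75
row 187.5 stone cols 224.25 291.75 white till 221.25 white from 292.5
row 195.0 stone cols 224.5 291.5 white till 221.5 white from 292.5
row 202.5 stone cols 225.0 291.25 white till 221.75 white from 292.25
row 210.0 stone cols 225.25 291.0 white till 222.0 white from 292.0
row 217.5 stone cols 225.25 290.75 white till 222.5 white from 291.75
row 225.0 stone cols 225.5 291.0 white till 210.25 white from 307.0Traceback (most recent call last):
  File "<stdin>", line 8, in <module>
IndexError: index 0 is out of bounds for axis 0 with size 0
```

```bash
cat > fit.py <<'E'
from seg import *
from scipy.optimize import brentq
def prof(f,box=(200,120,310,235),thr=150,w=.036):
    im,p=load(f); x0,y0,x1,y1=box
    g=cv2.resize(im[y0:y1,x0:x1],None,fx=4,fy=4,interpolation=cv2.INTER_CUBIC)
    h,s,v=cv2.split(cv2.cvtColor(g,cv2.COLOR_BGR2HSV)); m=((s>110)&(v>thr))
    px=lambda i,o:(i+.5)/4-.5+o
    for r in range(0,m.shape[0],28):
        c=np.flatnonzero(m[r])
        if len(c)<100: continue
        a=[px(c[0]-.5,x0),px(r,y0)];b=[px(c[-1]+.5,x0),px(r,y0)]
        z=brentq(lambda z:np.linalg.norm(np.diff(wpx(p,[a,b],z),axis=0))-w,.0,.12); W=wpx(p,[a,b],z)
        print("x %.4f y %.4f ztop %.4f"%(W[:,0].mean(),W[:,1].mean(),z))
    cc=m[:,m.shape[1]//2-60:m.shape[1]//2+60].argmax(0); print("near edge row",px(np.median(cc)-.5,y0), "x at z.055-.065:",[wpx(p,[[257,px(np.median(cc)-.5,y0)]],z)[0,0].round(4) for z in(.055,.060,.065)])
    print("TCP",p[0])
E
python3 - <<'E'
from fit import *
prof("st7",(210,80,320,230),w=.036); prof("st8"); prof("st9")
E
```

```text
x 0.4710 y 0.2196 ztop 0.0512
x 0.4779 y 0.2197 ztop 0.0520
x 0.4847 y 0.2198 ztop 0.0528
x 0.4917 y 0.2198 ztop 0.0518
x 0.4987 y 0.2200 ztop 0.0508
x 0.5058 y 0.2200 ztop 0.0500
x 0.5130 y 0.2202 ztop 0.0492
x 0.5199 y 0.2203 ztop 0.0506
x 0.5267 y 0.2204 ztop 0.0521
x 0.5335 y 0.2205 ztop 0.0537
x 0.5403 y 0.2206 ztop 0.0554
x 0.5482 y 0.2210 ztop 0.0532
x 0.5550 y 0.2211 ztop 0.0552
x 0.5639 y 0.2210 ztop 0.0510
x 0.5723 y 0.2212 ztop 0.0490
near edge row 110.75 x at z.055-.065: [np.float64(0.4673), np.float64(0.4673), np.float64(0.4673)]
TCP [0.5397 0.2203 0.1991]
x 0.4659 y 0.2490 ztop 0.0541
x 0.4695 y 0.2491 ztop 0.0543
x 0.4731 y 0.2492 ztop 0.0550
x 0.4769 y 0.2494 ztop 0.0546
x 0.4806 y 0.2493 ztop 0.0549
x 0.4845 y 0.2494 ztop 0.0547
x 0.4882 y 0.2494 ztop 0.0551
x 0.4923 y 0.2495 ztop 0.0544
x 0.4963 y 0.2495 ztop 0.0543
x 0.5001 y 0.2497 ztop 0.0549
x 0.5043 y 0.2496 ztop 0.0544
x 0.5080 y 0.2498 ztop 0.0557
x 0.5129 y 0.2498 ztop 0.0541
near edge row 145.0 x at z.055-.065: [np.float64(0.4645), np.float64(0.4639), np.float64(0.4633)]
TCP [0.5195 0.2488 0.0628]
x 0.4669 y 0.2491 ztop 0.0522
x 0.4707 y 0.2493 ztop 0.0518
x 0.4742 y 0.2493 ztop 0.0525
x 0.4780 y 0.2492 ztop 0.0522
x 0.4818 y 0.2494 ztop 0.0519
x 0.4857 y 0.2494 ztop 0.0517
x 0.4893 y 0.2495 ztop 0.0527
x 0.4932 y 0.2495 ztop 0.0526
x 0.4974 y 0.2497 ztop 0.0519
x 0.5014 y 0.2497 ztop 0.0519
x 0.5052 y 0.2497 ztop 0.0526
x 0.5089 y 0.2499 ztop 0.0539
x 0.5140 y 0.2499 ztop 0.0517
near edge row 145.0 x at z.055-.065: [np.float64(0.4653), np.float64(0.4647), np.float64(0.4641)]
TCP [0.5206 0.2489 0.0605]
```

```bash
python3 -m creep '[{"translation":[0,0,-4],"roll":0,"gripper":30},{"translation":[1.3,-1,-4],"roll":0,"gripper":30},{"translation":[1.3,-1,-4],"roll":0,"gripper":30},{"translation":[1.3,-1,-4],"roll":0,"gripper":30}]' |grep -A3 pos
python3 - <<'E'
from h import *
o=pose()[2];print(o["ft_force"],o["moment"])
E
python3 -m creep '[{"translation":[0,0,2],"roll":0,"gripper":30},{"translation":[0,0,3],"roll":0,"gripper":30},{"translation":[0,0,4],"roll":0,"gripper":30},{"translation":[0,0,5],"roll":0,"gripper":30},{"translation":[0,0,6],"roll":0,"gripper":30}]' |grep -A3 pos
python3 - <<'E'
from h import *
o=pose()[2];print(o["ft_force"],o["moment"])
E
```

```text
position: [0.5193, 0.2478, 0.0604]
tool_rot: [-0.007, 1.0, -0.0, 0.0]
ft_force: [1.4, -1.5, -2.3]
grip_width: 0.036
[ 1.4318 -1.5155 -2.2596] [-0.0912 -0.132  -0.0161]
position: [0.5193, 0.2478, 0.0546]
tool_rot: [-0.007, 1.0, -0.0, 0.0]
ft_force: [2.1, -2.0, -2.0]
grip_width: 0.0357
[ 2.0781 -1.9891 -2.0042] [-0.2508 -0.1801  0.0737]
```

```bash
python3 -m creep '[{"translation":[0,0,1],"roll":0,"gripper":30},{"translation":[0,0,2],"roll":0,"gripper":30},{"translation":[0,0,2.5],"roll":0,"gripper":30},{"translation":[0,0,2.5],"roll":0,"gripper":30}]' |grep -A3 pos
python3 -m creep '[{"translation":[0,0,2.5],"roll":0,"gripper":30},{"translation":[0,0,2.5],"roll":0,"gripper":30},{"translation":[0,0,2.5],"roll":0,"gripper":30},{"translation":[0,0,2.5],"roll":0,"gripper":30}]' |grep -A3 pos
```

```text
position: [0.5193, 0.2478, 0.0529]
tool_rot: [-0.007, 1.0, -0.0, 0.0]
ft_force: [-0.7, -2.4, 3.7]
grip_width: 0.0358
position: [0.5193, 0.2481, 0.0523]
tool_rot: [-0.007, 1.0, -0.0, 0.001]
ft_force: [-2.8, -2.1, 15.6]
grip_width: 0.0351
```

```bash
python3 -m creep '[{"translation":[0,0,-1],"roll":0,"gripper":44},{"translation":[0,0,-1],"roll":0,"gripper":44},{"translation":[0,0,-1],"roll":0,"gripper":44},{"translation":[0,0,-20],"roll":0,"gripper":44},{"translation":[0,0,-60],"roll":0,"gripper":44}]' |tail -2
python3 -m creep '[{"translation":[-10,-20,-37],"roll":0,"gripper":60},{"translation":[-20,-40,-74],"roll":0,"gripper":87},{"translation":[-30,-60,-111],"roll":0,"gripper":87},{"translation":[-40,-80,-148],"roll":0,"gripper":87},{"translation":[-53,-98,-185],"roll":0,"gripper":87}]' |head -2
for i in 1 2; do python3 -m creep '[{"translation":[0,0,0],"roll":0,"gripper":87},{"translation":[0,0,0],"roll":0,"gripper":87},{"translation":[0,0,0],"roll":0,"gripper":87},{"translation":[0,0,0],"roll":0,"gripper":87},{"translation":[0,0,0],"roll":0,"gripper":87}]' |grep -A1 time; done
python3 - <<'E'
from nests import *
from seg import blob
im,p=snap("wrist","case2"); pv=np.r_[p[0],p[1].as_quat()]; np.save("case2.npy",pv); print(p[0],yaw(p[1]))
nests("case2",pv,(150,70,360,190)); blob(im,p,(295,60,365,195),"stone",z=.048)
go(.576,-.137,.2,.8)
E
```

```text
grip_width: 0.0438
grip_force: 0.0
time: 22.28
position: [0.5702, 0.1531, 0.2893]
time: 22.7
position: [0.5695, 0.1545, 0.2861]
time: 23.12
position: [0.571, 0.154, 0.2881]
[0.571  0.154  0.2881] 0.7584516634194663
px [187. 158.] rect yaw 1.21 ctr [0.5615 0.0545] size [0.0616 0.05  ]
px [238. 150.] rect yaw -44.15 ctr [0.5544 0.127 ] size [0.0494 0.0496]
px [185. 106.] rect yaw 0.87 ctr [0.4918 0.0533] size [0.0498 0.05  ]
px [315. 127.] rect yaw 0.96 ctr [0.5211 0.233 ] size [0.1142 0.0086]
px [284. 127.] rect yaw 0.91 ctr [0.5219 0.1904] size [0.1145 0.0313]
px [237. 102.] rect yaw 0.67 ctr [0.4874 0.1259] size [0.0615 0.027 ]
stone rect ctr [518.6 249.7] size [109.   35.3] long-axis yaw 1.0 ell [518.8 249.6] [ 38.2 142.2]
now [0.5711 0.1539 0.2882] yaw 0.75 q6 -1.51  -> t [  -1.1 -290.9   88.2] roll -0.0
```

```bash
python3 -m creep '[{"translation":[0,-40,0],"roll":0,"gripper":87},{"translation":[0,-80,0],"roll":0,"gripper":87},{"translation":[0,-120,0],"roll":0,"gripper":87},{"translation":[0,-160,10],"roll":0,"gripper":87},{"translation":[0,-195,20],"roll":0,"gripper":87}]' |head -2
python3 -m creep '[{"translation":[0,-30,20],"roll":0,"gripper":87},{"translation":[-2,-60,40],"roll":0,"gripper":87},{"translation":[-3,-94,68],"roll":0,"gripper":87},{"translation":[-3,-94,68],"roll":0,"gripper":87},{"translation":[-3,-94,68],"roll":0,"gripper":87}]' |head -2
python3 -m creep '[{"translation":[0,0,0],"roll":0,"gripper":80},{"translation":[0,0,0],"roll":0,"gripper":75},{"translation":[0,0,0],"roll":0,"gripper":70},{"translation":[0,0,0],"roll":0,"gripper":66},{"translation":[0,0,0],"roll":0,"gripper":66}]' |grep -A1 time
python3 - <<'E'
from seg import *
im,p=snap("wrist","pu1"); print(p[0],yaw(p[1]))
u=wproj(p,[.576,-.137,.026])[0].astype(int);print(u)
blob(im,p,(u[0]-60,u[1]-60,u[0]+60,min(u[1]+60,225)),"puck")
go(.576,-.1375,.030,.8)
E
```

```text
time: 23.58
position: [0.5741, -0.0435, 0.2689]
time: 24.0
position: [0.5768, -0.1367, 0.1983]
time: 24.42
position: [0.5782, -0.1341, 0.2011]
[ 0.5782 -0.1341  0.2011] 0.8420122145166329
[254 174]
puck rect ctr [ 576.1 -136.8] size [45.4 45.1] long-axis yaw 82.9 ell [ 576.2 -136.7] [45.  45.3]
now [ 0.5782 -0.1343  0.201 ] yaw 0.82 q6 -2.00  -> t [  2.4  -3.1 171. ] roll 0.0
```

```bash
python3 -m creep '[{"translation":[2,-2.5,40],"roll":0,"gripper":66},{"translation":[2,-2.5,80],"roll":0,"gripper":66},{"translation":[2,-2.5,120],"roll":0,"gripper":66},{"translation":[2,-2.5,150],"roll":0,"gripper":66},{"translation":[2,-2.5,170],"roll":0,"gripper":66}]'|grep -A1 time
python3 -m creep '[{"translation":[0,0,0],"roll":0,"gripper":66},{"translation":[0,0,0],"roll":0,"gripper":66},{"translation":[0,0,0],"roll":0,"gripper":66},{"translation":[0,0,0],"roll":0,"gripper":66},{"translation":[0,0,0],"roll":0,"gripper":40}]'|grep -A1 time
python3 -m creep '[{"translation":[0,0,0],"roll":0,"gripper":40},{"translation":[0,0,0],"roll":0,"gripper":40},{"translation":[0,0,0],"roll":0,"gripper":40},{"translation":[0,0,0],"roll":0,"gripper":40},{"translation":[0,0,0],"roll":0,"gripper":40}]' 35
python3 - <<'E'
from h import *
go(.576,-.137,.030,.8)
E
```

```text
time: 24.88
position: [0.5744, -0.1366, 0.0273]
time: 25.3
position: [0.5772, -0.1381, 0.0322]
time: 25.72
position: [0.5762, -0.1378, 0.0308]
tool_rot: [-0.007, 1.0, -0.0, 0.0]
ft_force: [-1.4, 0.9, 4.9]
grip_width: 0.045
grip_force: 35.0
now [ 0.5762 -0.1378  0.0308] yaw 0.75 q6 -2.01  -> t [0.2 0.8 0.8] roll -0.0
```

```bash
python3 -m creep '[{"translation":[0,0,-40],"roll":0,"gripper":40},{"translation":[0,0,-80],"roll":0,"gripper":40},{"translation":[5,20,-110],"roll":0,"gripper":40},{"translation":[10,60,-110],"roll":0,"gripper":40},{"translation":[15,100,-110],"roll":0,"gripper":40}]'|tail -2
python3 -m creep '[{"translation":[1,40,0],"roll":0,"gripper":40},{"translation":[2,80,0],"roll":0,"gripper":40},{"translation":[3,120,0],"roll":0,"gripper":40},{"translation":[4,150,0],"roll":0,"gripper":40},{"translation":[4,163,0],"roll":0,"gripper":40}]'|tail -2
python3 -m creep '[{"translation":[0,0,20],"roll":0,"gripper":40},{"translation":[0,0,40],"roll":0,"gripper":40},{"translation":[0,0,60],"roll":0,"gripper":40},{"translation":[0,0,60],"roll":0,"gripper":40},{"translation":[0,0,60],"roll":0,"gripper":40}]'|tail -2
python3 -m creep '[{"translation":[0,0,0],"roll":0,"gripper":40},{"translation":[0,0,0],"roll":0,"gripper":40},{"translation":[0,0,0],"roll":0,"gripper":40},{"translation":[0,0,0],"roll":0,"gripper":40},{"translation":[0,0,0],"roll":0,"gripper":40}]'
python3 - <<'E'
from h import *
go(.5543,.1252,.058,.8)
E
```

```text
grip_width: 0.0454
grip_force: 35.0
grip_width: 0.0449
grip_force: 35.0
grip_width: 0.0453
grip_force: 35.0
time: 27.38
position: [0.5539, 0.125, 0.081]
tool_rot: [-0.006, 1.0, 0.0, 0.001]
ft_force: [0.3, 0.4, -1.3]
grip_width: 0.045
grip_force: 35.0
now [0.5539 0.125  0.081 ] yaw 0.74 q6 -1.56  -> t [-0.4  0.2 23. ] roll -0.1
```

```bash
python3 -m creep '[{"translation":[-0.4,0.2,8],"roll":0,"gripper":40},{"translation":[-0.4,0.2,14],"roll":0,"gripper":40},{"translation":[-0.4,0.2,18],"roll":0,"gripper":40},{"translation":[-0.4,0.2,21],"roll":0,"gripper":40},{"translation":[-0.4,0.2,23],"roll":0,"gripper":40}]'|grep -A3 pos
python3 -m creep '[{"translation":[0,0,1],"roll":0,"gripper":40},{"translation":[0,0,2],"roll":0,"gripper":40},{"translation":[0,0,3],"roll":0,"gripper":40},{"translation":[0,0,3],"roll":0,"gripper":40},{"translation":[0,0,3],"roll":0,"gripper":40}]'|grep -A3 pos
```

```text
position: [0.5534, 0.1253, 0.0563]
tool_rot: [-0.007, 1.0, -0.0, -0.001]
ft_force: [-0.6, 0.4, -2.1]
grip_width: 0.0451
position: [0.5539, 0.1253, 0.0543]
tool_rot: [-0.007, 1.0, 0.0, 0.0]
ft_force: [0.0, -0.3, -1.2]
grip_width: 0.0448
```

```bash
python3 -m creep '[{"translation":[0,0,0.7],"roll":0,"gripper":40},{"translation":[0,0,1.4],"roll":0,"gripper":40},{"translation":[0,0,2],"roll":0,"gripper":40},{"translation":[0,0,2],"roll":0,"gripper":40},{"translation":[0,0,2],"roll":0,"gripper":40}]'|grep -A3 pos
python3 -m creep '[{"translation":[0,0,0],"roll":0,"gripper":54},{"translation":[0,0,0],"roll":0,"gripper":54},{"translation":[0,0,0],"roll":0,"gripper":54},{"translation":[0,0,-20],"roll":0,"gripper":54},{"translation":[0,0,-50],"roll":0,"gripper":54}]'|grep -A6 pos
python3 -m creep '[{"translation":[0,0,-40],"roll":0,"gripper":60},{"translation":[0,-20,-80],"roll":0,"gripper":87},{"translation":[0,-60,-100],"roll":0,"gripper":87},{"translation":[0,-100,-100],"roll":0,"gripper":87},{"translation":[0,-140,-100],"roll":0,"gripper":87}]'|tail -2
python3 -m creep '[{"translation":[5,-40,0],"roll":0,"gripper":87},{"translation":[10,-80,0],"roll":0,"gripper":87},{"translation":[15,-120,0],"roll":0,"gripper":87},{"translation":[20,-160,0],"roll":0,"gripper":87},{"translation":[25,-200,0],"roll":0,"gripper":87}]'|tail -2
python3 - <<'E'
from h import *
go(.50,-.3665,.2,0)
E
```

```text
position: [0.554, 0.1253, 0.0528]
tool_rot: [-0.007, 1.0, -0.0, 0.0]
ft_force: [-0.8, -0.0, 4.3]
grip_width: 0.0448
position: [0.5515, 0.1251, 0.0998]
tool_rot: [-0.006, 1.0, -0.0, -0.004]
ft_force: [0.0, 0.6, 0.9]
grip_width: 0.0538
grip_force: 0.0
grip_width: 0.0788
grip_force: 0.0
grip_width: 0.0866
grip_force: 0.0
now [ 0.5326 -0.2153  0.2019] yaw 0.74 q6 -2.16  -> t [  34.5 -150.8    1.9] roll 0.7
```

```bash
python3 -m creep '[{"translation":[8,-38,0],"roll":0.7,"gripper":80},{"translation":[16,-76,0],"roll":0.7,"gripper":70},{"translation":[25,-114,0],"roll":0.7,"gripper":60},{"translation":[34.5,-150.8,0],"roll":0.7,"gripper":50},{"translation":[34.5,-150.8,0],"roll":0.7,"gripper":50}]'|tail -2
for i in 1 2; do python3 -m creep '[{"translation":[0,0,0],"roll":0,"gripper":46},{"translation":[0,0,0],"roll":0,"gripper":46},{"translation":[0,0,0],"roll":0,"gripper":46},{"translation":[0,0,0],"roll":0,"gripper":46},{"translation":[0,0,0],"roll":0,"gripper":46}]'|grep -A1 time; done
python3 - <<'E'
from seg import *
im,p=snap("wrist","gu1"); np.save("gu1.npy",np.r_[p[0],p[1].as_quat()]); print(p[0],yaw(p[1]))
u=wproj(p,[.466,-.3665,.026])[0].astype(int);print(u)
x0,y0,x1,y1=u[0]-50,u[1]-60,u[0]+50,min(u[1]+60,230); S=4
g=cv2.resize(im[y0:y1,x0:x1],None,fx=S,fy=S,interpolation=cv2.INTER_CUBIC)
h,s,v=cv2.split(cv2.cvtColor(g,cv2.COLOR_BGR2HSV)); m=((s<90)&(v>110)).astype(np.uint8)
m=cv2.morphologyEx(m,cv2.MORPH_CLOSE,np.ones((15,15)))
c=max(cv2.findContours(m,cv2.RETR_EXTERNAL,cv2.CHAIN_APPROX_NONE)[0],key=cv2.contourArea)
w=wpx(p,(c[:,0]+.5)/S-.5+[x0,y0],.026)[:,:2]*1000
hh=cv2.convexHull(w.astype(np.float32)); print(cv2.minAreaRect(hh))
for lo in range(int(w[:,0].min()),int(w[:,0].max())+1,6):
    k=w[(w[:,0]>=lo)&(w[:,0]<lo+6)]; print(lo,"y",k[:,1].min().round(1),k[:,1].max().round(1))
f=w[w[:,0]>w[:,0].max()-4]; print("far edge",np.polyfit(f[:,1],f[:,0],1),w[:,0].max(),f[:,1].mean())
b=cv2.approxPolyDP(c,8,True)[:,0]; print(wpx(p,(b+.5)/S-.5+[x0,y0],.026)[:,:2].round(4)*1000)
E
```

```text
grip_width: 0.0617
grip_force: 0.0
time: 30.72
position: [0.5012, -0.3631, 0.2023]
time: 31.13
position: [0.5008, -0.3646, 0.2023]
[ 0.5008 -0.3646  0.2023] 0.058181814907481234
[255 144]
((466.1404724121094, -368.86944580078125), (47.44054412841797, 59.173397064208984), 89.89788818359375)
436 y -380.4 -357.4
442 y -380.4 -357.3
448 y -380.4 -357.3
454 y -380.5 -357.6
460 y -380.5 -357.3
466 y -390.4 -347.2
472 y -392.4 -345.2
478 y -392.5 -345.2
484 y -392.6 -345.4
490 y -392.6 -345.6
far edge [  0.0004 494.698 ] 495.70913527893504 -369.16536551253523
[[ 437.3 -379. ]
 [ 469.6 -380.5]
 [ 470.4 -389.2]
 [ 474.5 -392.3]
 [ 494.3 -392.4]
 [ 495.7 -376.9]
 [ 492.3 -374.2]
 [ 492.3 -364.3]
 [ 495.7 -361.3]
 [ 495.1 -346.7]
 [ 474.5 -345.5]
 [ 470.4 -347.8]
 [ 469.6 -357.3]
 [ 438.7 -357.6]
 [ 437.9 -363. ]
 [ 458.5 -363.5]
 [ 459.  -374. ]
 [ 437.6 -374.7]]
```

```bash
python3 - <<'E'
from h import *
go(.4592,-.369,.031,0)
E
python3 -m creep '[{"translation":[20,-2,40],"roll":0,"gripper":46},{"translation":[41,-4,80],"roll":0,"gripper":46},{"translation":[41.5,-4.4,110],"roll":0,"gripper":46},{"translation":[41.5,-4.4,110],"roll":0,"gripper":46},{"translation":[41.5,-4.4,110],"roll":0,"gripper":46}]'|grep -A1 time
python3 -m creep '[{"translation":[0,0,0],"roll":0,"gripper":46},{"translation":[0,0,0],"roll":0,"gripper":46},{"translation":[0,0,0],"roll":0,"gripper":46},{"translation":[0,0,0],"roll":0,"gripper":46},{"translation":[0,0,0],"roll":0,"gripper":46}]'|grep -A1 time
python3 - <<'E'
from h import *
go(.4592,-.369,.031,0)
E
```

```text
now [ 0.5008 -0.3646  0.2023] yaw 0.05 q6 -2.38  -> t [ 41.6  -4.3 171.3] roll 0.0
time: 31.6
position: [0.4583, -0.3684, 0.0908]
time: 32.02
position: [0.4601, -0.3695, 0.0937]
now [ 0.4601 -0.3695  0.0937] yaw 0.08 q6 -2.44  -> t [ 1.   0.6 62.7] roll 0.1
```

```bash
python3 -m creep '[{"translation":[0.8,0.5,20],"roll":0,"gripper":46},{"translation":[0.8,0.5,40],"roll":0,"gripper":46},{"translation":[0.8,0.5,55],"roll":0,"gripper":46},{"translation":[0.8,0.5,62],"roll":0,"gripper":46},{"translation":[0.8,0.5,62],"roll":0,"gripper":46}]'|grep -A1 time
python3 -m creep '[{"translation":[0,0,0],"roll":0,"gripper":16},{"translation":[0,0,0],"roll":0,"gripper":16},{"translation":[0,0,0],"roll":0,"gripper":16},{"translation":[0,0,0],"roll":0,"gripper":16},{"translation":[0,0,0],"roll":0,"gripper":16}]' 35 | tail -2
python3 -m creep '[{"translation":[0,0,0],"roll":0,"gripper":16},{"translation":[0,0,0],"roll":0,"gripper":16},{"translation":[0,0,0],"roll":0,"gripper":16}]'
python3 - <<'E'
from h import *
go(.5545,.053,.13,.8)
E
```

```text
time: 32.43
position: [0.4579, -0.3678, 0.029]
grip_width: 0.0214
grip_force: 35.0
time: 33.1
position: [0.4589, -0.3693, 0.0311]
tool_rot: [-0.0, 1.0, -0.001, 0.001]
ft_force: [0.5, -0.2, 5.4]
grip_width: 0.0215
grip_force: 35.0
now [ 0.4589 -0.3693  0.0311] yaw 0.05 q6 -2.44  -> t [-96.1 422.  -99.5] roll -0.8
```

```bash
python3 -m creep '[{"translation":[0,0,-40],"roll":0,"gripper":16},{"translation":[0,0,-80],"roll":0,"gripper":16},{"translation":[-5,20,-110],"roll":-0.8,"gripper":16},{"translation":[-15,60,-110],"roll":-0.8,"gripper":16},{"translation":[-24,98,-110],"roll":-0.8,"gripper":16}]'|tail -2
python3 -m creep '[{"translation":[-9,40,0],"roll":0,"gripper":16},{"translation":[-18,80,0],"roll":0,"gripper":16},{"translation":[-27,120,0],"roll":0,"gripper":16},{"translation":[-36,160,0],"roll":0,"gripper":16},{"translation":[-44,195,0],"roll":0,"gripper":16}]'|tail -2
python3 -m creep '[{"translation":[-11,40,0],"roll":0,"gripper":16},{"translation":[-22,80,0],"roll":0,"gripper":16},{"translation":[-33,120,0],"roll":0,"gripper":16},{"translation":[-33,129,20],"roll":0,"gripper":16},{"translation":[-33,129,50],"roll":0,"gripper":16}]'|tail -2
for i in 1 2; do python3 -m creep '[{"translation":[0,0,0],"roll":0,"gripper":16},{"translation":[0,0,0],"roll":0,"gripper":16},{"translation":[0,0,0],"roll":0,"gripper":16},{"translation":[0,0,0],"roll":0,"gripper":16}]' |grep -A3 pos;done
python3 - <<'E'
from h import *
go(.5539,.053,.058,.8)
E
```

```text
grip_width: 0.0218
grip_force: 35.0
grip_width: 0.0216
grip_force: 35.0
grip_width: 0.0216
grip_force: 35.0
position: [0.5554, 0.0537, 0.0914]
tool_rot: [-0.007, 1.0, -0.0, 0.001]
ft_force: [0.6, -0.4, -1.6]
grip_width: 0.0219
position: [0.5548, 0.0542, 0.0908]
tool_rot: [-0.007, 1.0, -0.0, 0.0]
ft_force: [-0.3, 0.1, -1.3]
grip_width: 0.0216
now [0.5548 0.0542 0.0908] yaw 0.82 q6 -1.69  -> t [ 0.9 -1.2 32.8] roll 0.0
```

```bash
python3 -m creep '[{"translation":[0.9,-1.2,10],"roll":0,"gripper":16},{"translation":[0.9,-1.2,18],"roll":0,"gripper":16},{"translation":[0.9,-1.2,25],"roll":0,"gripper":16},{"translation":[0.9,-1.2,30],"roll":0,"gripper":16},{"translation":[0.9,-1.2,32],"roll":0,"gripper":16}]'|grep -A3 pos
python3 -m creep '[{"translation":[0,0,1],"roll":0,"gripper":16},{"translation":[0,0,2],"roll":0,"gripper":16},{"translation":[0,0,3],"roll":0,"gripper":16},{"translation":[0,0,4],"roll":0,"gripper":16},{"translation":[0,0,4],"roll":0,"gripper":16}]'|grep -A3 pos
```

```text
position: [0.5528, 0.0534, 0.0567]
tool_rot: [-0.007, 1.0, 0.0, -0.001]
ft_force: [-0.6, 0.2, -1.9]
grip_width: 0.0219
position: [0.5538, 0.0533, 0.0543]
tool_rot: [-0.007, 1.0, -0.0, 0.0]
ft_force: [-1.2, -0.0, -1.4]
grip_width: 0.0213
```

```bash
python3 -m creep '[{"translation":[0,0,0.7],"roll":0,"gripper":16},{"translation":[0,0,1.4],"roll":0,"gripper":16},{"translation":[0,0,2],"roll":0,"gripper":16},{"translation":[0,0,2],"roll":0,"gripper":16},{"translation":[0,0,2],"roll":0,"gripper":16}]'|grep -A3 pos
python3 -m creep '[{"translation":[0,0,0],"roll":0,"gripper":30},{"translation":[0,0,0],"roll":0,"gripper":30},{"translation":[0,0,0],"roll":0,"gripper":30},{"translation":[0,0,-20],"roll":0,"gripper":30},{"translation":[0,0,-50],"roll":0,"gripper":30}]'|grep -A6 pos
python3 -m creep '[{"translation":[0,0,-40],"roll":0,"gripper":60},{"translation":[-5,-30,-70],"roll":0,"gripper":87},{"translation":[-15,-70,-80],"roll":0,"gripper":87},{"translation":[-25,-110,-100],"roll":0,"gripper":87},{"translation":[-30,-148,-100],"roll":0,"gripper":87}]'|tail -2
python3 -m creep '[{"translation":[-3,-40,0],"roll":7,"gripper":87},{"translation":[-6,-80,0],"roll":14,"gripper":87},{"translation":[-9,-120,0],"roll":21,"gripper":87},{"translation":[-12,-160,0],"roll":28,"gripper":87},{"translation":[-15,-200,0],"roll":35,"gripper":87}]'|tail -2
python3 - <<'E'
from h import *
go(.585,-.382,.2,-42.6)
E
```

```text
position: [0.5538, 0.0533, 0.0531]
tool_rot: [-0.007, 1.0, -0.0, 0.0]
ft_force: [-1.2, 0.5, 5.5]
grip_width: 0.0218
position: [0.5515, 0.0534, 0.1]
tool_rot: [-0.007, 1.0, 0.0, -0.003]
ft_force: [-0.1, 0.2, -0.4]
grip_width: 0.0297
grip_force: 0.0
grip_width: 0.0557
grip_force: 0.0
grip_width: 0.0849
grip_force: 0.0
now [ 0.6032 -0.294   0.2018] yaw -34.51 q6 -1.59  -> t [-34.9 -82.8   1.8] roll 8.1
```

```bash
python3 -m creep '[{"translation":[-15,-35,0],"roll":4,"gripper":87},{"translation":[-30,-70,0],"roll":8.1,"gripper":87},{"translation":[-34.9,-82.8,0],"roll":8.1,"gripper":87},{"translation":[-34.9,-82.8,0],"roll":8.1,"gripper":87},{"translation":[-34.9,-82.8,0],"roll":8.1,"gripper":87}]'|tail -2
for i in 1 2; do python3 -m creep '[{"translation":[0,0,0],"roll":0,"gripper":70},{"translation":[0,0,0],"roll":0,"gripper":66},{"translation":[0,0,0],"roll":0,"gripper":66},{"translation":[0,0,0],"roll":0,"gripper":66}]'|grep -A1 time; done
python3 - <<'E'
from seg import *
im,p=snap("wrist","bl1"); np.save("bl1.npy",np.r_[p[0],p[1].as_quat()]); print(p[0],yaw(p[1]))
u=wproj(p,[.5735,-.382,.026])[0].astype(int);print(u)
for f in range(1):
    x0,y0,x1,y1=u[0]-60,u[1]-60,u[0]+60,min(u[1]+60,228)
    h,s,v=cv2.split(cv2.cvtColor(im[y0:y1,x0:x1],cv2.COLOR_BGR2HSV)); yl=(h>17)&(h<34)&(s>60)
    print(np.histogram(v[yl],bins=range(100,260,15)))
blob(im,p,(x0,y0,x1,y1),"block")
go(.5735,-.382,.031,-42.6)
E
```

```text
grip_width: 0.0868
grip_force: 0.0
time: 38.27
position: [0.5865, -0.3785, 0.2023]
time: 38.6
position: [0.586, -0.3801, 0.2022]
[ 0.586  -0.3801  0.2022] -42.24032657962155
[248 169]
(array([  0,   0,   0,   0,   0,   0,   2,  31, 145, 121]), array([100, 115, 130, 145, 160, 175, 190, 205, 220, 235, 250]))
block rect ctr [ 597.7 -374.6] size [49.9 46.8] long-axis yaw -43.4 ell [ 597.8 -374.8] [53.4 57.2]
now [ 0.5859 -0.3801  0.2021] yaw -42.25 q6 -1.57  -> t [  7.9  -9.7 171.1] roll 0.3
```

```bash
for i in 1 2; do python3 -m creep '[{"translation":[-8,6,0],"roll":0,"gripper":66},{"translation":[-8,6,0],"roll":0,"gripper":66},{"translation":[-8,6,0],"roll":0,"gripper":66},{"translation":[-8,6,0],"roll":0,"gripper":66}]'|grep -A1 time; done
python3 -m creep '[{"translation":[0,0,0],"roll":0,"gripper":66},{"translation":[0,0,0],"roll":0,"gripper":66},{"translation":[0,0,0],"roll":0,"gripper":66},{"translation":[0,0,0],"roll":0,"gripper":66}]'|grep -A1 time
python3 - <<'E'
from seg import *
im,p=snap("wrist","bl2"); np.save("bl2.npy",np.r_[p[0],p[1].as_quat()]); print(p[0],yaw(p[1]))
u=wproj(p,[.5977,-.3746,.026])[0].astype(int);print(u)
x0,y0,x1,y1=u[0]-60,u[1]-60,u[0]+60,min(u[1]+60,228); S=4
g=cv2.resize(im[y0:y1,x0:x1],None,fx=S,fy=S,interpolation=cv2.INTER_CUBIC)
h,s,v=cv2.split(cv2.cvtColor(g,cv2.COLOR_BGR2HSV))
for t in(180,210,222,232):
    m=cv2.morphologyEx(((h>15)&(h<34)&(s>60)&(v>t)).astype(np.uint8),cv2.MORPH_CLOSE,np.ones((9,9)))
    c=max(cv2.findContours(m,cv2.RETR_EXTERNAL,cv2.CHAIN_APPROX_NONE)[0],key=cv2.contourArea)
    w=wpx(p,(c[:,0]+.5)/S-.5+[x0,y0],.026)[:,:2]*1000; print(t,np.round(np.hstack([np.ravel(q) for q in cv2.minAreaRect(w.astype(np.float32))]),1))
    b=cv2.approxPolyDP(c,10,True)[:,0]; print((wpx(p,(b+.5)/S-.5+[x0,y0],.026)[:,:2]*1000).round(1).tolist(), ((b+.5)/S+[x0,y0]).round().tolist())
cv2.imwrite("pics/bl2c.png",cv2.resize(g,(480,480*g.shape[0]//g.shape[1])))
E
```

```text
time: 38.98
position: [0.5955, -0.381, 0.2019]
time: 39.32
position: [0.6053, -0.3819, 0.202]
time: 39.65
position: [0.6057, -0.3821, 0.2022]
[ 0.6057 -0.3821  0.2022] -42.260659931179084
[257 167]
180 [ 598.1 -374.7   47.1   49.8   46.4]
[[566.2, -372.9], [599.4, -407.7], [630.6, -375.0], [595.5, -343.2]] [[240.0, 146.0], [237.0, 188.0], [278.0, 189.0], [278.0, 147.0]]
210 [ 598.1 -374.8   47.    48.8   46.4]
[[566.8, -373.4], [598.5, -407.3], [630.6, -375.0], [598.8, -343.6], [594.3, -343.6]] [[240.0, 146.0], [237.0, 188.0], [278.0, 189.0], [280.0, 150.0], [277.0, 147.0]]
222 [ 598.2 -374.8   46.5   48.1   46.4]
[[567.3, -375.7], [598.7, -407.1], [630.5, -375.2], [598.4, -343.6]] [[238.0, 148.0], [237.0, 188.0], [277.0, 189.0], [280.0, 149.0]]
232 [ 598.6 -375.2   46.    46.7   46.4]
[[567.4, -376.5], [598.5, -406.9], [630.3, -375.4], [598.6, -343.8]] [[238.0, 149.0], [237.0, 187.0], [277.0, 189.0], [280.0, 150.0]]
```

```bash
python3 - <<'E'
from h import *
go(.5986,-.3753,.031,-43.6)
E
python3 -m creep '[{"translation":[9.8,0.4,30],"roll":1.3,"gripper":66},{"translation":[9.8,0.4,60],"roll":1.3,"gripper":66},{"translation":[9.8,0.4,90],"roll":1.3,"gripper":66},{"translation":[9.8,0.4,110],"roll":1.3,"gripper":66},{"translation":[9.8,0.4,110],"roll":1.3,"gripper":66}]'|tail -2
for i in 1 2; do python3 -m creep '[{"translation":[0,0,0],"roll":0,"gripper":66},{"translation":[0,0,0],"roll":0,"gripper":66},{"translation":[0,0,0],"roll":0,"gripper":66},{"translation":[0,0,0],"roll":0,"gripper":66}]'|grep -A1 time; done
python3 - <<'E'
from h import *
go(.5986,-.3753,.031,-43.6)
E
```

```text
now [ 0.6057 -0.382   0.2022] yaw -42.26 q6 -1.55  -> t [  9.8   0.2 171.2] roll 1.3
grip_width: 0.0657
grip_force: 0.0
time: 40.45
position: [0.5999, -0.3761, 0.0944]
time: 40.78
position: [0.5989, -0.3752, 0.0925]
now [ 0.5989 -0.3752  0.0925] yaw -43.55 q6 -1.53  -> t [ 0.2 -0.3 61.5] roll 0.0
```

```bash
python3 -m creep '[{"translation":[0.2,-0.3,20],"roll":0,"gripper":66},{"translation":[0.2,-0.3,40],"roll":0,"gripper":66},{"translation":[0.2,-0.3,55],"roll":0,"gripper":66},{"translation":[0.2,-0.3,61],"roll":0,"gripper":66},{"translation":[0.2,-0.3,61],"roll":0,"gripper":66}]'|grep -A1 time
for i in 1 2; do python3 -m creep '[{"translation":[0,0,0],"roll":0,"gripper":38},{"translation":[0,0,0],"roll":0,"gripper":38},{"translation":[0,0,0],"roll":0,"gripper":38},{"translation":[0,0,0],"roll":0,"gripper":38}]' 50 | tail -5;done
python3 -m creep '[{"translation":[0,0,-40],"roll":0,"gripper":38},{"translation":[0,0,-80],"roll":0,"gripper":38},{"translation":[0,0,-110],"roll":-7,"gripper":38},{"translation":[0,0,-110],"roll":-14,"gripper":38},{"translation":[0,0,-110],"roll":-21,"gripper":38}]'|tail -2
python3 -m creep '[{"translation":[0,0,0],"roll":-7,"gripper":38},{"translation":[0,0,0],"roll":-14,"gripper":38},{"translation":[0,0,0],"roll":-21,"gripper":38},{"translation":[0,0,0],"roll":-23.4,"gripper":38},{"translation":[0,0,0],"roll":-23.4,"gripper":38}]'|tail -2
python3 - <<'E'
from h import *
go(.4915,.0516,.13,.8)
E
```

```text
time: 41.2
position: [0.5973, -0.3742, 0.0288]
position: [0.599, -0.3758, 0.0323]
tool_rot: [0.371, 0.929, -0.0, 0.001]
ft_force: [-2.3, -1.9, 1.0]
grip_width: 0.047
grip_force: 1.9
position: [0.5989, -0.3759, 0.0323]
tool_rot: [0.371, 0.929, -0.0, 0.001]
ft_force: [-1.6, -0.4, 4.9]
grip_width: 0.0455
grip_force: 50.0
grip_width: 0.0452
grip_force: 50.0
grip_width: 0.0457
grip_force: 50.0
now [ 0.5976 -0.3741  0.1392] yaw 0.87 q6 -2.30  -> t [ 99.5 427.2  10.7] roll 0.1
```

```bash
python3 -m creep '[{"translation":[9,38,0],"roll":0,"gripper":38},{"translation":[18,76,0],"roll":0,"gripper":38},{"translation":[27,114,0],"roll":0,"gripper":38},{"translation":[36,152,0],"roll":0,"gripper":38},{"translation":[45,190,0],"roll":0,"gripper":38}]'|tail -2
python3 -m creep '[{"translation":[9,38,0],"roll":0,"gripper":38},{"translation":[18,76,0],"roll":0,"gripper":38},{"translation":[27,114,0],"roll":0,"gripper":38},{"translation":[36,152,0],"roll":0,"gripper":38},{"translation":[45,190,0],"roll":0,"gripper":38}]'|tail -2
python3 -m creep '[{"translation":[5,25,0],"roll":0,"gripper":38},{"translation":[9.5,47,10],"roll":0,"gripper":38},{"translation":[9.5,47,30],"roll":0,"gripper":38},{"translation":[9.5,47,50],"roll":0,"gripper":38},{"translation":[9.5,47,50],"roll":0,"gripper":38}]'|tail -2
for i in 1 2; do python3 -m creep '[{"translation":[0,0,0],"roll":0,"gripper":38},{"translation":[0,0,0],"roll":0,"gripper":38},{"translation":[0,0,0],"roll":0,"gripper":38},{"translation":[0,0,0],"roll":0,"gripper":38}]' |grep -A3 pos;done
python3 - <<'E'
from h import *
go(.4915,.0517,.060,.8)
E
```

```text
grip_width: 0.0455
grip_force: 50.0
grip_width: 0.0453
grip_force: 50.0
grip_width: 0.0451
grip_force: 50.0
position: [0.4935, 0.0498, 0.0921]
tool_rot: [-0.007, 1.0, -0.0, 0.001]
ft_force: [-0.4, -0.2, -4.0]
grip_width: 0.0453
position: [0.4928, 0.0502, 0.0914]
tool_rot: [-0.007, 1.0, -0.0, 0.0]
ft_force: [0.2, 0.7, -2.5]
grip_width: 0.0453
now [0.4928 0.0502 0.0914] yaw 0.83 q6 -1.71  -> t [ 1.3  1.6 31.4] roll 0.0
```

```bash
python3 -m creep '[{"translation":[1.3,1.6,10],"roll":0,"gripper":38},{"translation":[1.3,1.6,18],"roll":0,"gripper":38},{"translation":[1.3,1.6,25],"roll":0,"gripper":38},{"translation":[1.3,1.6,29],"roll":0,"gripper":38},{"translation":[1.3,1.6,31],"roll":0,"gripper":38}]'|grep -A3 pos
python3 -m creep '[{"translation":[0,0,1],"roll":0,"gripper":38},{"translation":[0,0,2],"roll":0,"gripper":38},{"translation":[0,0,3],"roll":0,"gripper":38},{"translation":[0,0,4],"roll":0,"gripper":38},{"translation":[0,0,4],"roll":0,"gripper":38}]'|grep -A3 pos
```

```text
position: [0.491, 0.0518, 0.0592]
tool_rot: [-0.007, 1.0, 0.0, -0.001]
ft_force: [-0.1, -0.9, -3.9]
grip_width: 0.0456
position: [0.4914, 0.0518, 0.0561]
tool_rot: [-0.007, 1.0, -0.0, 0.0]
ft_force: [-0.8, -0.0, -3.7]
grip_width: 0.0456
```

```bash
python3 -m creep '[{"translation":[0,0,1],"roll":0,"gripper":38},{"translation":[0,0,2],"roll":0,"gripper":38},{"translation":[0,0,2.5],"roll":0,"gripper":38},{"translation":[0,0,2.5],"roll":0,"gripper":38},{"translation":[0,0,2.5],"roll":0,"gripper":38}]'|grep -A3 pos
python3 -m creep '[{"translation":[0,0,0],"roll":0,"gripper":52},{"translation":[0,0,0],"roll":0,"gripper":52},{"translation":[0,0,0],"roll":0,"gripper":52},{"translation":[0,0,-20],"roll":0,"gripper":52},{"translation":[0,0,-55],"roll":0,"gripper":52}]'|tail -2
python3 -m creep '[{"translation":[-15,20,-37],"roll":0,"gripper":70},{"translation":[-30,40,-74],"roll":0,"gripper":87},{"translation":[-45,60,-110],"roll":0,"gripper":87},{"translation":[-60,80,-150],"roll":0,"gripper":87},{"translation":[-78,98,-185],"roll":0,"gripper":87}]' |head -2
for i in 1 2; do python3 -m creep '[{"translation":[0,0,0],"roll":0,"gripper":50},{"translation":[0,0,0],"roll":0,"gripper":20},{"translation":[0,0,0],"roll":0,"gripper":0},{"translation":[0,0,0],"roll":0,"gripper":0},{"translation":[0,0,0],"roll":0,"gripper":0}]' |grep -A1 time; done
python3 - <<'E'
from seg import *
im,p=snap("wrist","case3"); print(p[0],yaw(p[1]))
np.save("case3.npy",np.r_[p[0],p[1].as_quat()])
t=snap("top","top3")[0]; snap("side","side3")
a=cv2.resize(im[30:210,110:390],None,fx=2.8,fy=2.8,interpolation=cv2.INTER_CUBIC)
cv2.imwrite("pics/v13.png",a)
E
```

```text
position: [0.4915, 0.0518, 0.0542]
tool_rot: [-0.007, 1.0, -0.0, 0.0]
ft_force: [-1.8, -0.2, 4.5]
grip_width: 0.0455
grip_width: 0.0518
grip_force: 0.0
time: 46.7
position: [0.5617, 0.1456, 0.2832]
time: 47.12
position: [0.5604, 0.1438, 0.2791]
time: 47.53
position: [0.562, 0.1444, 0.2811]
[0.562  0.1444 0.2811] 0.8367565131123859
```

View pics/v13.png

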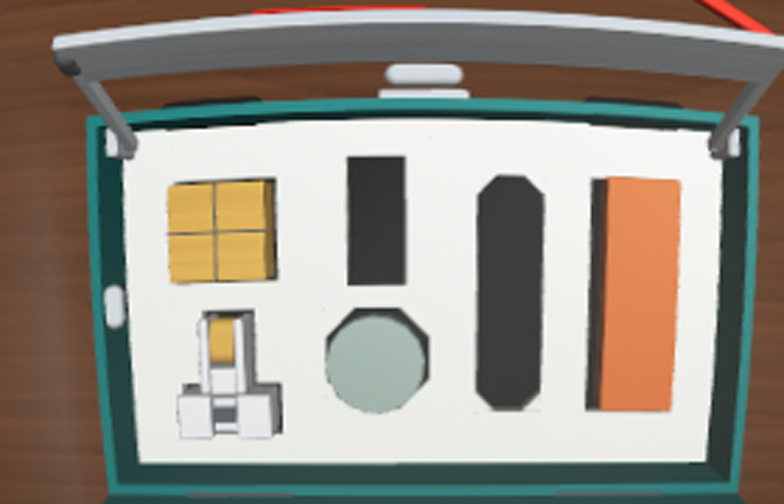

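```bash
python3 - <<'E'
from h import *
for n in("side","top"):
    for t in("slip","compound"):
        viewer.camera(n); print(n,t,[(np.round(r["bbox"]),round(r["p"],2)) for r in viewer.recognise(n,t)[:2]])
im=cv2.imread("pics/case3.png"); v=np.load("case3.npy");p=(v[:3],R.from_quat(v[3:]))
# keeper bar edges: predicted rows for angles
K=np.array([.445,.147]); 
for th in(1.9,2.0,2.1,2.15):
    print(th,[wproj(p,[K[0]+r*np.cos(th)-.003*s*np.sin(th),K[1],.053+r*np.sin(th)+.003*s*np.cos(th)])[0].round(0) for r in(.061,.089) for s in(1,-1)])
c=int(wproj(p,[.42,.147,.1])[0,0])+35; print(c,[(r,int(im[r,c].mean())) for r in range(20,75,2)])
go(.380,.147,.2,.8)
E
```

```text
side slip [(array([206., 136., 116., 163.]), 0.53)]
side compound []
top slip []
top compound []
1.9 [array([261.,  48.]), array([261.,  52.]), array([262.,  33.]), array([262.,  38.])]
2.0 [array([261.,  43.]), array([261.,  48.]), array([262.,  27.]), array([262.,  31.])]
2.1 [array([261.,  39.]), array([261.,  43.]), array([262.,  21.]), array([262.,  25.])]
2.15 [array([261.,  37.]), array([261.,  41.]), array([262.,  18.]), array([262.,  22.])]
296 [(20, 72), (22, 70), (24, 75), (26, 70), (28, 72), (30, 73), (32, 74), (34, 201), (36, 217), (38, 197), (40, 105), (42, 104), (44, 102), (46, 99), (48, 100), (50, 100), (52, 92), (54, 70), (56, 72), (58, 70), (60, 70), (62, 69), (64, 72), (66, 119), (68, 118), (70, 40), (72, 42), (74, 244)]
now [0.562  0.1445 0.2812] yaw 0.85 q6 -1.53  -> t [181.9   5.2  81.2] roll 0.0
```

```bash
python3 -m creep '[{"translation":[37,1,0],"roll":0,"gripper":0},{"translation":[74,2,0],"roll":0,"gripper":0},{"translation":[111,3,0],"roll":0,"gripper":0},{"translation":[148,4,0],"roll":0,"gripper":0},{"translation":[180,5,0],"roll":0,"gripper":0}]'|head -2
python3 -m creep '[{"translation":[0,0,35],"roll":0,"gripper":0},{"translation":[0,0,70],"roll":0,"gripper":0},{"translation":[0,0,105],"roll":0,"gripper":0},{"translation":[0,0,130],"roll":0,"gripper":0},{"translation":[0,0,151],"roll":0,"gripper":0}]'|grep -A1 time
for i in 1 2; do python3 -m creep '[{"translation":[0,0,0],"roll":0,"gripper":0},{"translation":[0,0,0],"roll":0,"gripper":0},{"translation":[0,0,0],"roll":0,"gripper":0},{"translation":[0,0,0],"roll":0,"gripper":0}]' |grep -A3 pos; done
python3 - <<'E'
from h import *
go(.4325,.147,.132,.8)
E
```

```text
time: 48.5
position: [0.3792, 0.1468, 0.2809]
time: 48.92
position: [0.3815, 0.1468, 0.1288]
position: [0.3831, 0.147, 0.1315]
tool_rot: [-0.007, 1.0, 0.0, 0.002]
ft_force: [-0.3, 0.1, 1.4]
grip_width: 0.0005
position: [0.3822, 0.1469, 0.1307]
tool_rot: [-0.007, 1.0, 0.0, 0.001]
ft_force: [0.4, -0.7, 0.6]
grip_width: 0.0003
now [0.3822 0.1469 0.1307] yaw 0.85 q6 -1.49  -> t [-50.3  -0.7  -1.3] roll 0.0
```

```bash
python3 -m creep '[{"translation":[-10,0,0],"roll":0,"gripper":0},{"translation":[-20,0,0],"roll":0,"gripper":0},{"translation":[-30,0,0],"roll":0,"gripper":0},{"translation":[-40,0,0],"roll":0,"gripper":0},{"translation":[-50,0,-1]," roll":0,"roll":0,"gripper":0}]'|grep -A3 pos
python3 -m creep '[{"translation":[-6,0,-1],"roll":0,"gripper":0},{"translation":[-12,0,-2],"roll":0,"gripper":0},{"translation":[-18,0,-2],"roll":0,"gripper":0},{"translation":[-25,0,-2],"roll":0,"gripper":0},{"translation":[-31,0,-1],"roll":0,"gripper":0}]'|grep -A3 pos
```

```text
position: [0.4133, 0.1473, 0.1312]
tool_rot: [-0.007, 1.0, -0.0, -0.001]
ft_force: [-1.7, -0.9, 1.1]
grip_width: 0.0008validation failed for argument at $[4]...
```

```bash
python3 -m creep '[{"translation":[-5,0,0],"roll":0,"gripper":0},{"translation":[-10,0,0],"roll":0,"gripper":0},{"translation":[-15,0,0],"roll":0,"gripper":0},{"translation":[-19,0,0],"roll":0,"gripper":0},{"translation":[-23,0,-1],"roll":0,"gripper":0}]'|grep -A3 pos
python3 -m creep '[{"translation":[-5,0,-1],"roll":0,"gripper":0},{"translation":[-10,0,-2],"roll":0,"gripper":0},{"translation":[-14,0,-2],"roll":0,"gripper":0},{"translation":[-18,0,-2],"roll":0,"gripper":0},{"translation":[-22,0,-2],"roll":0,"gripper":0}]'|grep -A3 pos
```

```text
position: [0.436, 0.1476, 0.1319]
tool_rot: [-0.007, 1.0, -0.0, -0.001]
ft_force: [-1.7, -0.0, -0.7]
grip_width: 0.0002
position: [0.4584, 0.148, 0.1342]
tool_rot: [-0.007, 1.0, 0.0, 0.0]
ft_force: [-1.2, 0.2, -0.9]
grip_width: 0.0003
```

```bash
python3 -m creep '[{"translation":[-7,0,1],"roll":0,"gripper":0},{"translation":[-14,0,2],"roll":0,"gripper":0},{"translation":[-21,0,4],"roll":0,"gripper":0},{"translation":[-27,0,6],"roll":0,"gripper":0},{"translation":[-32,0,11],"roll":0,"gripper":0}]'|grep -A3 pos
python3 -m creep '[{"translation":[-5,0,6],"roll":0,"gripper":0},{"translation":[-9,0,12],"roll":0,"gripper":0},{"translation":[-13,0,19],"roll":0,"gripper":0},{"translation":[-15,0,26],"roll":0,"gripper":0},{"translation":[-16,0,30],"roll":0,"gripper":0}]'|grep -A3 pos
```

```text
position: [0.4918, 0.1485, 0.1234]
tool_rot: [-0.007, 1.0, 0.0, 0.001]
ft_force: [-0.5, -0.2, 1.4]
grip_width: 0.0006
position: [0.5061, 0.1486, 0.092]
tool_rot: [-0.007, 1.0, -0.0, -0.0]
ft_force: [-0.1, -0.0, 1.3]
grip_width: 0.0006
```

```bash
python3 -m creep '[{"translation":[-1,0,2],"roll":0,"gripper":0},{"translation":[-2,0,4],"roll":0,"gripper":0},{"translation":[-3,0,6],"roll":0,"gripper":0},{"translation":[-4,0,8],"roll":0,"gripper":0},{"translation":[-4,0,10],"roll":0,"gripper":0}]'|grep -A3 pos
python3 -m creep '[{"translation":[0,0,1.5],"roll":0,"gripper":0},{"translation":[0,0,3],"roll":0,"gripper":0},{"translation":[0,0,4.5],"roll":0,"gripper":0},{"translation":[0,0,6],"roll":0,"gripper":0},{"translation":[0,0,7],"roll":0,"gripper":0}]'|grep -A3 pos
```

```text
position: [0.5093, 0.1489, 0.0836]
tool_rot: [-0.007, 1.0, 0.0, -0.001]
ft_force: [-3.2, 0.9, 7.1]
grip_width: 0.0004
position: [0.5102, 0.1487, 0.076]
tool_rot: [-0.007, 1.0, -0.0, 0.0]
ft_force: [0.4, -0.5, -1.1]
grip_width: 0.0003
```

```bash
python3 -m creep '[{"translation":[0,0,0.7],"roll":0,"gripper":0},{"translation":[0,0,1.4],"roll":0,"gripper":0},{"translation":[0,0,2],"roll":0,"gripper":0},{"translation":[0,0,2],"roll":0,"gripper":0},{"translation":[0,0,2],"roll":0,"gripper":0}]'|grep -A3 pos
python3 -m creep '[{"translation":[0,0,-30],"roll":0,"gripper":0},{"translation":[-5,0,-70],"roll":0,"gripper":0},{"translation":[-20,0,-110],"roll":0,"gripper":0},{"translation":[-40,0,-150],"roll":0,"gripper":0},{"translation":[-50,0,-190],"roll":0,"gripper":0}]'|head -2
for i in 1 2; do python3 -m creep '[{"translation":[0,0,-14],"roll":0,"gripper":0},{"translation":[0,0,-14],"roll":0,"gripper":0},{"translation":[0,0,-14],"roll":0,"gripper":0},{"translation":[0,0,-14],"roll":0,"gripper":0}]' |grep -A1 time; done
python3 - <<'E'
from seg import *
im,p=snap("wrist","kp1"); np.save("kp1.npy",np.r_[p[0],p[1].as_quat()]); print(p[0])
for r in viewer.recognise("wrist","keeper")[:2]: print(r)
K=np.array([.445,.147])
for th in(0,.05,.15): print(th,wproj(p,[[K[0]+r*np.cos(th)-.003*np.sin(th),.17,.053+r*np.sin(th)+.003] for r in(.061,.089)]).round(1).tolist())
c=int(wproj(p,[.52,.17,.056])[0,0]); print(c,[(r,int(im[r,c].mean())) for r in range(90,180,2)])
cv2.imwrite("pics/v14.png",cv2.resize(im[30:230,110:390],None,fx=2.8,fy=2.8,interpolation=cv2.INTER_CUBIC))
E
```

```text
position: [0.5101, 0.1487, 0.0753]
tool_rot: [-0.007, 1.0, -0.0, 0.0]
ft_force: [-2.2, -1.3, 8.9]
grip_width: 0.0005
time: 53.33
position: [0.5601, 0.1493, 0.2625]
time: 53.67
position: [0.5576, 0.1494, 0.2732]
time: 54.0
position: [0.5582, 0.1494, 0.2871]
[0.5582 0.1494 0.2871]
{'bbox': [152.4, 82.9, 211.7, 69.3], 'p': 0.95}
0 [[274.0, 126.8], [273.5, 148.7]]
0.05 [[274.1, 126.7], [273.7, 149.0]]
0.15 [[274.4, 126.3], [274.1, 149.0]]
273 [(90, 243), (92, 243), (94, 243), (96, 243), (98, 243), (100, 243), (102, 242), (104, 242), (106, 242), (108, 242), (110, 242), (112, 242), (114, 241), (116, 241), (118, 241), (120, 241), (122, 241), (124, 240), (126, 240), (128, 185), (130, 218), (132, 218), (134, 217), (136, 217), (138, 220), (140, 223), (142, 223), (144, 224), (146, 222), (148, 219), (150, 199), (152, 238), (154, 238), (156, 237), (158, 237), (160, 237), (162, 237), (164, 237), (166, 237), (168, 237), (170, 236), (172, 236), (174, 236), (176, 236), (178, 235)]
```

```bash
python3 -m creep '[{"translation":[0,0,-25],"roll":0,"gripper":0},{"translation":[0,0,-50],"roll":0,"gripper":0},{"translation":[-35,0,-50],"roll":0,"gripper":0},{"translation":[-75,0,-50],"roll":0,"gripper":0},{"translation":[-110,0,-50],"roll":0,"gripper":0}]'|grep -A3 pos
python3 -m creep '[{"translation":[-20,0,0],"roll":0,"gripper":0},{"translation":[-20,0,30],"roll":0,"gripper":0},{"translation":[-20,0,60],"roll":0,"gripper":0},{"translation":[-20,0,90],"roll":0,"gripper":0},{"translation":[-20,0,100],"roll":0,"gripper":0}]'|grep -A3 pos
for i in 1 2; do python3 -m creep '[{"translation":[0,0,0],"roll":0,"gripper":0},{"translation":[0,0,0],"roll":0,"gripper":0},{"translation":[0,0,0],"roll":0,"gripper":0},{"translation":[0,0,0],"roll":0,"gripper":0}]' |grep -A3 pos; done
```

```text
position: [0.6705, 0.1512, 0.3393]
tool_rot: [-0.008, 1.0, 0.0, 0.001]
ft_force: [1.0, 0.2, 1.3]
grip_width: 0.0006
position: [0.6858, 0.1511, 0.2322]
tool_rot: [-0.007, 1.0, -0.0, -0.006]
ft_force: [-0.5, -0.8, -0.7]
grip_width: 0.0004
position: [0.6904, 0.1516, 0.2415]
tool_rot: [-0.007, 1.0, 0.0, 0.002]
ft_force: [-1.1, 0.4, 0.4]
grip_width: 0.0004
position: [0.6891, 0.1514, 0.2393]
tool_rot: [-0.007, 1.0, 0.0, 0.0]
ft_force: [-0.8, 0.4, -0.8]
grip_width: 0.0004
```

```bash
python3 -m creep '[{"translation":[9,0,0],"roll":0,"gripper":0},{"translation":[18,0,0],"roll":0,"gripper":0},{"translation":[27,0,0],"roll":0,"gripper":0},{"translation":[36,0,0],"roll":0,"gripper":0},{"translation":[45,0,0],"roll":0,"gripper":0}]'|grep -A3 pos
python3 -m creep '[{"translation":[6,0,0],"roll":0,"gripper":0},{"translation":[12,0,0],"roll":0,"gripper":0},{"translation":[18,0,0],"roll":0,"gripper":0},{"translation":[24,0,-1],"roll":0,"gripper":0},{"translation":[30,0,-2],"roll":0,"gripper":0}]'|grep -A3 pos
```

```text
position: [0.6434, 0.1507, 0.2388]
tool_rot: [-0.007, 1.0, -0.0, 0.0]
ft_force: [0.2, -0.1, 0.2]
grip_width: 0.0005
position: [0.6137, 0.1502, 0.2405]
tool_rot: [-0.007, 1.0, 0.0, 0.0]
ft_force: [1.9, 0.2, -1.2]
grip_width: 0.0005
```

```bash
python3 -m creep '[{"translation":[9,0,-1.5],"roll":0,"gripper":0},{"translation":[18,0,-3],"roll":0,"gripper":0},{"translation":[27,0,-4.5],"roll":0,"gripper":0},{"translation":[35,0,-5],"roll":0,"gripper":0},{"translation":[44,0,-2]
,"roll":0,"gripper":0}]'|grep -A3 pos
python3 -m creep '[{"translation":[9,0,3],"roll":0,"gripper":0},{"translation":[18,0,6],"roll":0,"gripper":0},{"translation":[27,0,9],"roll":0,"gripper":0},{"translation":[37,0,13],"roll":0,"gripper":0},{"translation":[45,0,18],"roll":0,"gripper":0}]'|grep -A3 pos
```

```text
position: [0.5696, 0.1497, 0.2437]
tool_rot: [-0.007, 1.0, 0.0, 0.001]
ft_force: [1.2, -0.4, 1.1]
grip_width: 0.0007
position: [0.5239, 0.149, 0.2249]
tool_rot: [-0.007, 1.0, -0.0, 0.0]
ft_force: [0.8, -0.3, -0.3]
grip_width: 0.0005
```

```bash
python3 -m creep '[{"translation":[8,0,6],"roll":0,"gripper":0},{"translation":[16,0,13],"roll":0,"gripper":0},{"translation":[24,0,20],"roll":0,"gripper":0},{"translation":[31,0,27],"roll":0,"gripper":0},{"translation":[37,0,35],"roll":0,"gripper":0}]'|grep -A3 pos
python3 -m creep '[{"translation":[6,0,8],"roll":0,"gripper":0},{"translation":[12,0,16],"roll":0,"gripper":0},{"translation":[18,0,24],"roll":0,"gripper":0},{"translation":[24,0,33],"roll":0,"gripper":0},{"translation":[29,0,43],"roll":0,"gripper":0}]'|grep -A3 pos
```

```text
position: [0.4866, 0.1484, 0.1896]
tool_rot: [-0.007, 1.0, -0.0, -0.001]
ft_force: [-0.0, -0.5, 0.8]
grip_width: 0.0006
position: [0.4579, 0.148, 0.1466]
tool_rot: [-0.007, 1.0, 0.0, -0.0]
ft_force: [0.6, 0.3, 0.3]
grip_width: 0.0003
```

```bash
python3 -m creep '[{"translation":[4,0,8],"roll":0,"gripper":0},{"translation":[7,0,16],"roll":0,"gripper":0},{"translation":[10,0,24],"roll":0,"gripper":0},{"translation":[14,0,32],"roll":0,"gripper":0},{"translation":[18,0,40],"roll":0,"gripper":0}]'|grep -A3 pos
python3 -m creep '[{"translation":[1,0,2],"roll":0,"gripper":0},{"translation":[2,0,4],"roll":0,"gripper":0},{"translation":[3,0,6],"roll":0,"gripper":0},{"translation":[3,0,8],"roll":0,"gripper":0},{"translation":[3,0,10],"roll":0,"gripper":0}]'|grep -A3 pos
```

```text
position: [0.4399, 0.1477, 0.1065]
tool_rot: [-0.007, 1.0, -0.0, -0.001]
ft_force: [0.3, 0.1, 0.8]
grip_width: 0.0006
position: [0.437, 0.1476, 0.0975]
tool_rot: [-0.008, 1.0, -0.0, -0.001]
ft_force: [-2.3, -0.3, 2.7]
grip_width: 0.0007
```

```bash
python3 -m creep '[{"translation":[0,0,1.5],"roll":0,"gripper":0},{"translation":[0,0,3],"roll":0,"gripper":0},{"translation":[0,0,4.5],"roll":0,"gripper":0},{"translation":[0,0,6],"roll":0,"gripper":0},{"translation":[0,0,7],"roll":0,"gripper":0}]'|grep -A3 pos
python3 -m creep '[{"translation":[0,0,0.5],"roll":0,"gripper":0},{"translation":[0,0,1],"roll":0,"gripper":0},{"translation":[0,0,1.5],"roll":0,"gripper":0},{"translation":[0,0,1.5],"roll":0,"gripper":0},{"translation":[0,0,1.5],"roll":0,"gripper":0}]'|grep -A3 pos
```

```text
position: [0.4381, 0.1477, 0.091]
tool_rot: [-0.007, 1.0, -0.0, 0.0]
ft_force: [-3.8, -0.7, 27.2]
grip_width: 0.0004
position: [0.4381, 0.1477, 0.0909]
tool_rot: [-0.008, 1.0, -0.0, 0.001]
ft_force: [-4.5, -0.5, 27.9]
grip_width: 0.0006
```

```bash
python3 -m creep '[{"translation":[0,0,-5],"roll":0,"gripper":0},{"translation":[0,0,-40],"roll":0,"gripper":0},{"translation":[-20,0,-80],"roll":0,"gripper":0},{"translation":[-55,0,-120],"roll":0,"gripper":0},{"translation":[-90,0,-155],"roll":0,"gripper":0}]'|head -2
python3 -m creep '[{"translation":[-40,0,-40],"roll":0,"gripper":0},{"translation":[-40,0,-60],"roll":0,"gripper":0},{"translation":[-40,0,-60],"roll":0,"gripper":0},{"translation":[-40,0,-60],"roll":0,"gripper":0},{"translation":[-40,0,-60],"roll":0,"gripper":0}]'|head -2
python3 - <<'E'
from h import *
a=snap("wrist","end")[0]; b=snap("side","ends")[0]
cv2.imwrite("pics/fin.png",np.hstack([cv2.resize(a[20:230,110:390],(400,300)),cv2.resize(b[130:310,180:345],(390,300) ,interpolation=cv2.INTER_CUBIC)]))
E
```

```text
time: 60.18
position: [0.5122, 0.149, 0.2292]
time: 60.6
position: [0.5512, 0.1493, 0.2861]
```

View pics/fin.png

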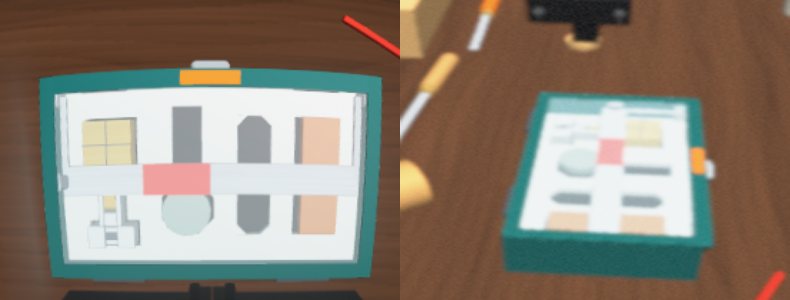

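```bash
python3 -c "
from rig import hand_in
print(hand_in())"
```

```text
the job is handed in; nothing more can be done
None
```

The job is handed in at about 61 s: the stone, puck, guide and block are in their nests, right way up, with the keeper clicked home and then the lid snapped shut. The slip and compound were not on the bench; the stone slipped from the grip once and landed on its side in the case, and I tipped it upright before nesting it.

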